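# Seat a test bar in the V-block and blow it clean at full flow

### The arm

A 6-joint arm with a two-finger parallel gripper is mounted at the origin on the work surface. World frame = base frame: x ahead of the robot, y to its left, z up, the work surface at z = 0. Lengths are in m, angles in rad, forces in N, time in s.
With the tool pointing down it reaches from about 0.375 to 0.925 m from the base axis. Payload 5.7 kg.
Tool frame: the origin (TCP) lies midway between the tips of the shut fingers; the grasp point (between the pads) lies 19 mm behind it; z points along the fingers, y is the direction in which the jaws open and shut (so a half turn about z gives the same grasp; the last joint's range is limited). The gripper opens to 88 mm and grips with 3 to 60 N. Pads are 20 mm wide; open, the fingers measure 115 mm over their backs; the gripper's body (75 mm by 178 mm) begins 61 mm behind the grasp point.
Start: joints at [1.103, 0.359, 1.51, -0, 1.272, -0.115], TCP at [0.207, 0.563, 0.223] pointing down, gripper open.
Joint ranges: [-2.97, 2.97], [-1.01, 2.36], [0.21, 2.38], [-0.96, 4.11], [0.2, 2.71], [-2.98, 2.98]. Speed limits (rad/s): [2.39, 2.39, 3.14, 3.14, 3.14, 3.14].

### API

Orientations are given as a unit quaternion [w, x, y, z].
In Python, from bench import readout, eyes, r gives the robot as it stands. The module is installed in compiled form; this text tells all that it offers.
- The arm moves only by the tool jog_arm, never from a script. Its argument "steps" is a list of rows, each an object with "grip": the finger opening in m, from 0 to 0.0878; "delta_pos": the shift along the world's x, y, z in m, a list of three; "rot": the turn, a rotation vector about the world's x, y, z in degrees, a list of three. In form: [{"grip": grip, "delta_pos": [x, y, z], "rot": [ax, ay, az]}, ...]. A call has 1 to 8 rows; each row shifts and turns the commanded pose from where the row before left it; what a row does not reach is not made up. A row lasts 1/8 s, in which the tool goes at most 62.5 mm and 10.7 degrees, less where a joint would pass 70% of its speed; a pose out of reach is approached as far as the arm can. A call with a gripper value outside its range is refused whole. The fingers move at their own pace and stop on an object; "force" is the grip in N (left out, the last holds). Time passes only in rows, so rows that do not move let the fingers close. It gives the time, the measured TCP pose, the force and the opening at its end, in the units of the state.
- readout.sense(): the state, without advancing time (a new reading comes with each control period).
- eyes.read_camera(name): name is "scene" or "top" or "wrist"; returns a dict with "frame" (480x640x3 uint8, red, green, blue), "intrinsics" (3x3 intrinsics, pixels), "dist_coeffs" ([k1, k2, p1, p2, k3] as OpenCV has them; the pictures are not rectified), "rvec" (rotation vector, rad) and "tvec" (3), from world to camera coordinates, as OpenCV has them. Camera axes: x right, y down, z forward; pixel columns grow to the right and rows downward; lengths in m; the calibration is good to about 2 mm. A picture is of the moment at which its call begins. There is no depth.
- r.hand_in(): hands the job in, once; it reports no verdict.
The state is a dict: "clock": time; "joint_pos": joint angles; "dq": joint speeds; "joint_torque": joint torques, N m; "ee_pos": TCP position; "ee_rot": TCP orientation; "wrist_force": force on the tool from outside, world axes, zero at the start; "torque": the same for the moment, N m; "finger_gap": opening from 0.0 (shut) to 1.0 (fully open).
Only numpy, scipy, OpenCV 4.12 (cv2) and the standard library are available. Lean on these libraries where they do the work, as an engineer would, in place of code of your own. Each camera call takes 0.05 s, during which the arm holds its last target.

### The job

Push the upright aluminium test bar along the bench into the open V-block until it stands centred against both faces, and let go of it. Then squeeze the blow gun's trigger against its grip, through the first stop and fully into the second stage, hold it there for a good second and release it. Do not bend the gun's spring post far over, leave the bar seated and leave the other things on the bench alone.

Things in the scene. Friction and masses are not known exactly. Their poses are not given: they have to be found in the camera images.
- bar_center (a point): Centre of the loose aluminium test bar, a plain cylinder 50 mm in diameter and 70 mm high, 0.26 to 0.52 kg, standing on end on the bench on the robot's side of the V-block, 0.11 to 0.17 m from its seat. z up its axis. Pushed high up it can tip over; pushed low (about 20 mm up) it slides.
- bar: The same test bar; origin at the centre of its underside.
- vblock_seat (a point): Where the bar's centre must end: on the V's middle line, 35 mm above the bench, where a 50 mm bar touches both faces. z up; x level, along the middle line into the V (the way to push); y to the left of that. The steel V-block is fixed to the bench and 50 mm high. The bar slides in on the bench itself, no step.
- vblock_apex (a point): Bottom line of the V, on the bench, where its two upright faces meet, 35 mm beyond the seat; same axes. The faces are at 90 degrees to each other (45 degrees either side of x), each 58 mm long; the mouth is 82 mm wide and opens towards the robot.
- grip_back (a point): Centre of the back face of the grey blow gun's pistol grip, level with the trigger's middle. The grip sticks up from the barrel and leans 35 degrees from vertical towards the robot's side. z up along the grip, away from the barrel; y level, towards the trigger and nozzle; x across. Grip 26 mm thick (y), 24 wide (x), 30 mm more of it along z; axis of the 30 mm barrel 70 mm off along -z.
- trigger_face (a point): Centre of the outer face of the black trigger paddle (56 mm along z, 22 along x, 8 thick). Axes as grip_back, y outward. Released, this face is 54 mm from the grip's back face; at the end of the first stage 46 mm; fully squeezed 38 mm. It slides straight towards the grip (-y).
- trigger_first (a joint): First-stage travel of the trigger, 0 released to 0.008 m at its stop (2 N rising to 5 N).
- trigger_second (a joint): Second-stage travel of the trigger, a further 0 to 0.008 m. It starts only past the pressure point, at about 11 N, and takes 16 N at the end. Both stages spring back when let go.
- post (a joint): Lean of the gun's short spring post, rad, about a level axis 30 mm above the bench in its round black foot; 0 upright, positive leans away from the nozzle. About 35 N per rad of push at the trigger: pushing the trigger from one side only bends the post over; squeezed between two fingers, the gun shifts a few mm to suit them.
- boom_end (a point): Centre of the near end of a fixed steel boom (26 mm thick, end collar 34 mm) that runs level above the gun, 335 mm above the bench, from here along -y (axes as vblock_seat) to its upright, 256 mm away. It passes about 180 mm above and 35 mm beyond the point grip_back: an upright tool at the grip strikes it; a tool pointing along -z of grip_back (leaning 35 degrees) passes under it.
- jar: Bystander: white lidded jar, 60 mm in diameter, 75 mm high, standing beyond the V-block and the gun. Origin at the centre of its underside.
- magbase: Bystander: black round base 80 mm in diameter, 35 mm high, with a steel stub on it up to 85 mm, on the left of the V-block. Origin at the centre of its underside.
- samplebox: Bystander: white box 60 x 60 x 35 mm, on the robot's side, to the right of the gun. Origin at the centre of its underside.
There are look-alikes about, which are no part of the job. What is shaped like the bar but purple or turquoise is not meant.

How it is judged:
By the outcome, as a careful person would: the job done as asked, in the order asked, and still so for the second after the job is handed in, with the robot touching nothing.
It also fails if it takes over 67 s, if anything falls off the work surface, if the arm or the gripper's body presses on something with over 40 N, if the wrist force passes 120 N, or if a joint passes its speed limit or range.

## Working session

There is one attempt and no reset: what is moved stays moved. The work goes in short steps, Python scripts to look and compute and a tool call to move; the robot and the scene stay as the last step left them, time stands still between calls to the robot, and variables do not carry over. Pictures are saved under pics/ and viewed, and the job is handed in when it is done.

Besides the shell and the picture viewer there is one more tool, called by a JSON object that holds its "api" and its "payload". jog_arm: Moves the arm, as the interface text tells. Its arguments: {"type":"object","properties":{"steps":{"type":"array","items":{"type":"object","properties":{"grip":{"type":"number"},"delta_pos":{"type":"array","items":{"type":"number"}},"rot":{"type":"array","items":{"type":"number"}}}}},"force":{"type":"number"}},"required":["steps"]}

```bash
mkdir -p pics; cat > h.py <<'E'
import numpy as np, cv2
from bench import readout, eyes, r
from scipy.spatial.transform import Rotation as R
def cam(n):
    c=eyes.read_camera(n); return c
def save(c,f): cv2.imwrite('pics/'+f,cv2.cvtColor(c['frame'],cv2.COLOR_RGB2BGR))
def ray(c,px):
    K=np.array(c['intrinsics']);d=np.array(c['dist_coeffs'])
    p=cv2.undistortPoints(np.array(px,float).reshape(-1,1,2),K,d).reshape(-1,2)
    Rm=cv2.Rodrigues(np.array(c['rvec'],float))[0];t=np.array(c['tvec'],float).ravel()
    o=-Rm.T@t; D=np.c_[p,np.ones(len(p))]@Rm
    return o,D
def onz(c,px,z):
    o,D=ray(c,px); return o+D*((z-o[2])/D[:,2])[:,None]
def proj(c,P):
    return cv2.projectPoints(np.array(P,float).reshape(-1,1,3),np.array(c['rvec'],float),np.array(c['tvec'],float),np.array(c['intrinsics']),np.array(c['dist_coeffs']))[0].reshape(-1,2)
E
python3 - <<'E'
from h import *
import pickle
D={}
for n in ('scene','top','wrist'):
    c=cam(n);save(c,n+'0.png');D[n]=c
pickle.dump(D,open('c0.pkl','wb'))
print(readout.sense())
E
```

```text
{'clock': 0.15, 'joint_pos': array([ 1.10292564e+00,  3.59334854e-01,  1.51116058e+00, -2.70126536e-05,
        1.27250605e+00, -1.15077636e-01]), 'dq': array([ 0.00181111, -0.00282429, -0.00338387,  0.00157348, -0.0001972 ,
        0.00158928]), 'joint_torque': array([ 5.95605816e-04, -5.15758824e+01, -2.71006376e+01,  6.73516304e-02,
        3.06765991e-02, -7.28310033e-05]), 'ee_pos': array([0.20707807, 0.56257445, 0.22201435]), 'ee_rot': array([-1.90060485e-04,  1.75479203e-01,  9.84482886e-01, -6.78410377e-04]), 'wrist_force': array([ 0.13262217, -0.2490809 ,  0.23080572]), 'torque': array([ 0.00229276, -0.04553287,  0.019013  ]), 'finger_gap': 1.0011801105588733}
```

View pics/scene0.png

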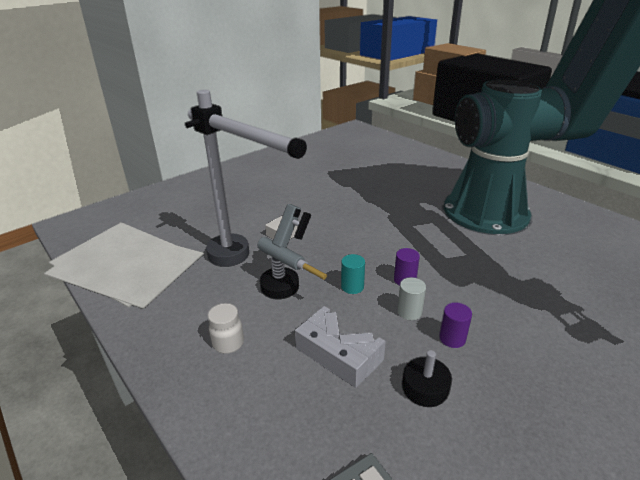

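View pics/top0.png

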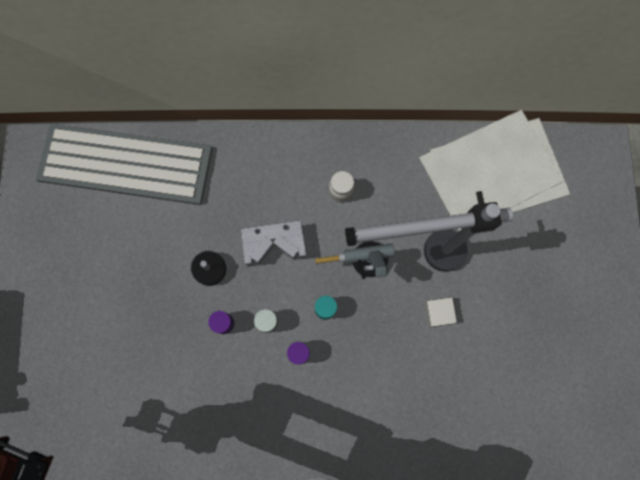

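View pics/wrist0.png

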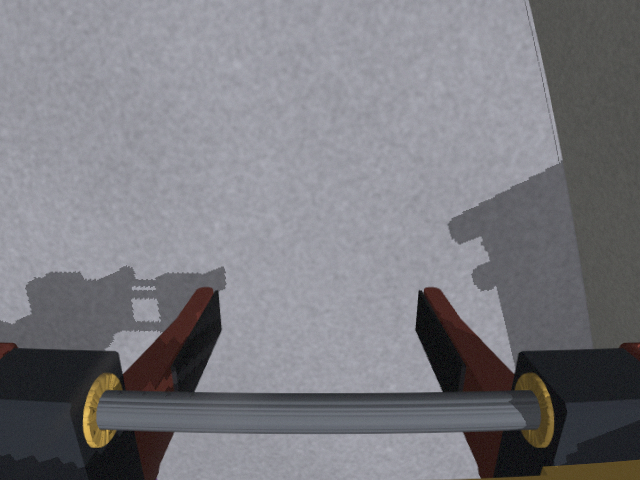

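The top view has image up = world +x and image left = +y. Candidates for the bar, by top-view pixel:
- grey/silver cylinder (265,321), seen in the scene view at (411,298)
- purple cylinders (220,322) and (298,353)
- turquoise cylinder (326,307)
- white jar (342,185)

I choose the grey one, which stands on the robot's side of the V-block at (273,243). Next I'll check it in a close crop and measure.

```bash
python3 - <<'E'
from h import *
import pickle
D=pickle.load(open('c0.pkl','rb'))
t=D['top'];s=D['scene']
for n,c in D.items():
    o,_=ray(c,[[320,240]]);print(n,o,c['intrinsics'][0][0])
a=cv2.resize(t['frame'][200:350,180:420],None,fx=3.3,fy=3.3,interpolation=cv2.INTER_CUBIC)
cv2.imwrite('pics/tc.png',a[:,:,::-1])
b=cv2.resize(s['frame'][190:400,230:490],None,fx=2.8,fy=2.8,interpolation=cv2.INTER_CUBIC)
cv2.imwrite('pics/sc.png',b[:,:,::-1])
print('bar top',onz(t,[[265,321]],.07), 'jar',onz(t,[[342,185]],.075))
print('boom',onz(t,[[350,236]],.335))
E
```

```text
scene [1.03640657 0.51436985 0.62490682] 447.4749227108646
top [0.38867023 0.01102239 1.35270069] 576.8967672986238
wrist [0.13026441 0.59029298 0.38466922] 404.8371612375659
bar top [[0.46969953 0.11910046 0.07      ]] jar [[ 0.78107113 -0.05429162  0.075     ]]
boom [[ 0.6054042  -0.05441146  0.335     ]]
```

View pics/tc.png

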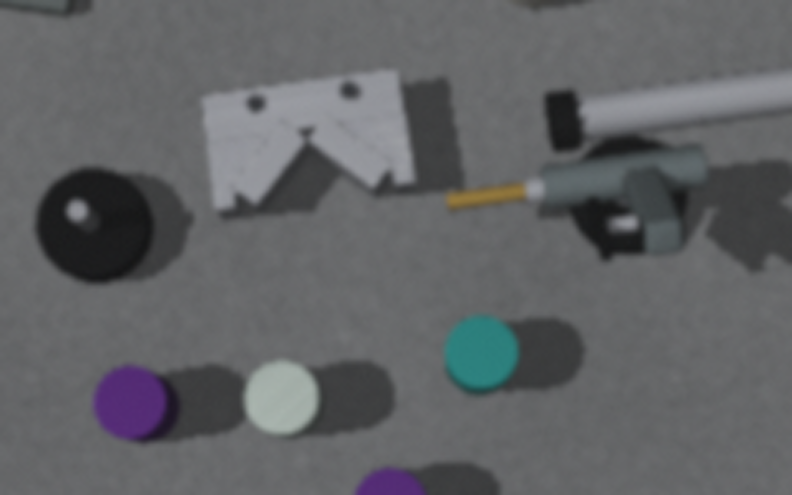

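View pics/sc.png

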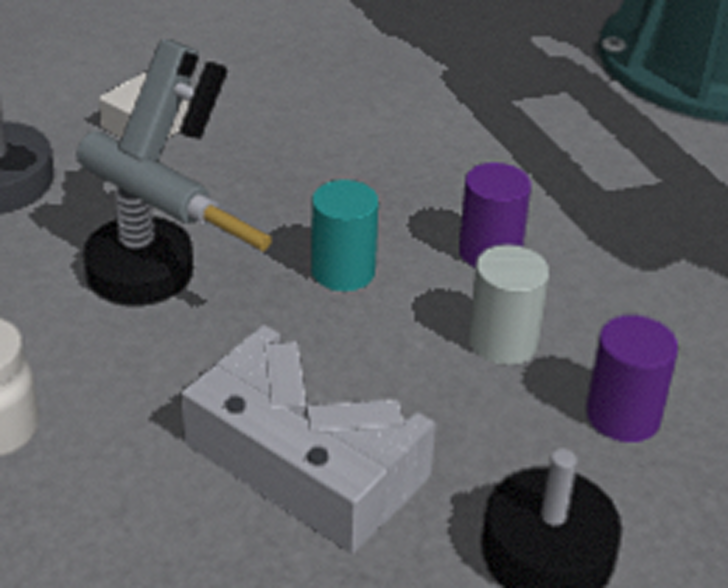

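The crop confirms it: plain grey cylinder, top face at crop (282,398), standing in front of the V whose apex is at crop (307,135). Next I'll zoom in on the gun and segment the bar.

```bash
python3 - <<'E'
from h import *
import pickle
D=pickle.load(open('c0.pkl','rb'))
t=D['top'];s=D['scene']
def crop(c,x0,y0,x1,y1,f,n):
    a=cv2.resize(c['frame'][y0:y1,x0:x1],None,fx=f,fy=f,interpolation=cv2.INTER_CUBIC)
    a=np.clip(a.astype(float)*1.3,0,255).astype(np.uint8)
    for k in range(x0,x1,10): cv2.putText(a,str(k),(int((k-x0)*f),8),0,.3,(255,255,0)); cv2.line(a,(int((k-x0+.5)*f),10),(int((k-x0+.5)*f),16),(255,255,0))
    for k in range(y0,y1,10): cv2.putText(a,str(k),(0,int((k-y0+.5)*f)+4),0,.3,(255,255,0))
    cv2.imwrite('pics/'+n,a[:,:,::-1])
crop(t,310,225,410,290,8,'tg.png'); crop(s,250,195,335,305,5.4,'sg.png'); crop(t,235,210,315,270,9,'tv.png')
for n,c,(x0,y0,x1,y1) in (('top',t,(245,300,290,345)),('scene',s,(390,270,435,330))):
    f=c['frame'].astype(int);m=np.zeros(f.shape[:2],np.uint8);sub=f[y0:y1,x0:x1]
    m[y0:y1,x0:x1]=((sub[...,1]>sub[...,0]+3)&(sub[...,1]>110))
    ct=max(cv2.findContours(m,0,1)[0],key=cv2.contourArea)
    (x,y),rr=cv2.minEnclosingCircle(ct);M=cv2.moments(ct)
    print(n,x,y,rr,M['m10']/M['m00'],M['m01']/M['m00'],cv2.boundingRect(ct))
    if n=='top': print(onz(c,[[M['m10']/M['m00'],M['m01']/M['m00']]],.07))
E
```

```text
top 264.65435791015625 320.0570373535156 11.891742706298828 264.49463749463746 319.9592449592449 (254, 309, 22, 23)
[[0.47199591 0.12025105 0.07      ]]
scene 411.94464111328125 298.71954345703125 21.301488876342773 413.75753424657535 297.237899543379 (400, 278, 26, 43)
```

View pics/tg.png

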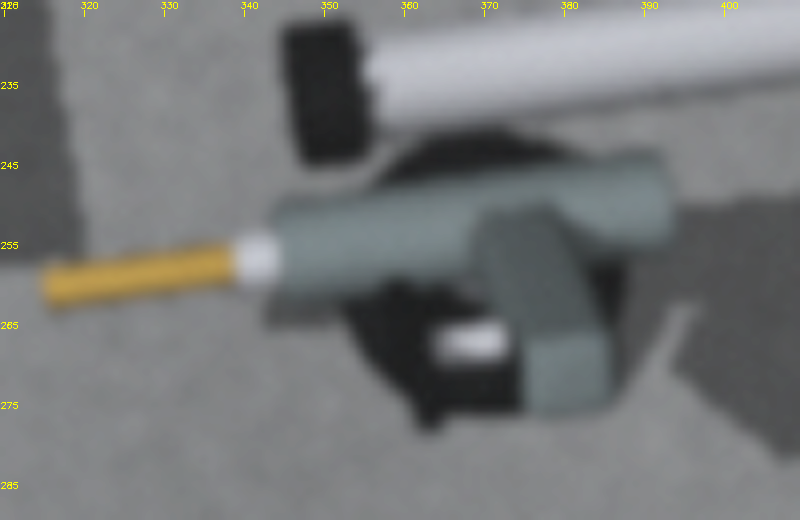

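View pics/sg.png

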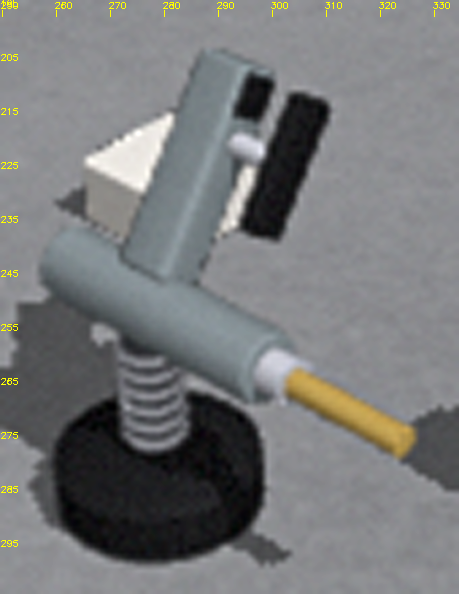

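View pics/tv.png

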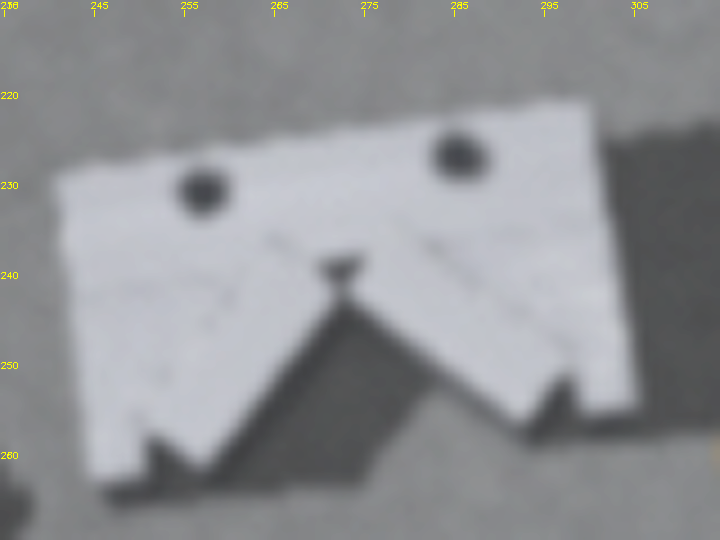

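```bash
python3 - <<'E'
from h import *
import pickle
D=pickle.load(open('c0.pkl','rb'))
t=D['top'];s=D['scene']
T=lambda x,y,f,x0,y0:[(x+.5)/f-.5+x0,(y+.5)/f-.5+y0]
tv=lambda x,y:T(x,y,9,235,210); tg=lambda x,y:T(x,y,8,310,225); sg=lambda x,y:T(x,y,5.4,250,195)
P=onz(t,[tv(343,297),tv(207,468),tv(522,428),tv(58,177),tv(592,100)],.05);print(P.round(4))
m=(P[1]+P[2])/2-P[0]; yb=P[3]-P[4]; yb/=np.linalg.norm(yb); print('yb',yb,'ang',np.degrees(np.arctan2(yb[1],yb[0]))-90,'mouthdir',np.degrees(np.arctan2(-m[1],-m[0])),np.linalg.norm(P[1]-P[2]),np.linalg.norm(m))
def tri(a,b):
    o1,d1=ray(t,[a]);o2,d2=ray(s,[b]);d1=d1[0];d2=d2[0]
    A=np.c_[d1,-d2];k=np.linalg.lstsq(A,o2-o1,rcond=None)[0]
    p,q=o1+k[0]*d1,o2+k[1]*d2;return (p+q)/2,np.linalg.norm(p-q)
for n,a,b in (('tip',tg(45,285),sg(407,440)),('collar',tg(258,258),sg(278,370)),('rod tip',tg(438,343),sg(262,152)),('grip end c',tg(568,370),sg(240,62)),):
    print(n,*tri(a,b))
for n,p,z in (('mag',[208,268],.035),('sbox',[442,312],.035),('tq',[326,307],.07),('pur',[220,322],.07),('pur2',[298,353],.07)): print(n,onz(t,[p],z).round(3))
print('scene bar top check',proj(s,[[.472,.1203,.07],[.472,.1203,0]]))
E
```

```text
[[0.6508 0.1057 0.05  ]
 [0.6065 0.1397 0.05  ]
 [0.6168 0.0596 0.05  ]
 [0.6824 0.1795 0.05  ]
 [0.7026 0.0421 0.05  ]]
yb [-0.14517802  0.98940555  0.        ] ang 8.347588202703747 mouthdir 8.66484738135656 0.08078468792684905 0.03966704254227329
tip [0.60172527 0.00821307 0.09406876] 0.0009948172072397744
collar [ 0.61001228 -0.05168696  0.09540429] 0.001768016278620019
rod tip [ 0.57751968 -0.09646364  0.15475131] 0.003521234545100143
grip end c [ 0.56554493 -0.12664449  0.17613194] 0.0005474079694564155
mag [[0.594 0.256 0.035]]
sbox [[ 0.491 -0.283  0.035]]
tq [[ 0.501 -0.016  0.07 ]]
pur [[0.467 0.219 0.07 ]]
pur2 [[0.4   0.046 0.07 ]]
scene bar top check [[413.44217383 284.49164788]
 [409.98266248 311.25825704]]
```

{"api": "jog_arm", "payload": {"steps": [{"grip": 0.03,"delta_pos": [0.0275,-0.0545,-0.005],"rot": [0,0,1.55]},{"grip": 0.03,"delta_pos": [0.0275,-0.0545,-0.005],"rot": [0,0,1.55]},{"grip": 0.03,"delta_pos": [0.0275,-0.0545,-0.005],"rot": [0,0,1.55]},{"grip": 0.03,"delta_pos": [0.0275,-0.0545,-0.005],"rot": [0,0,1.55]},{"grip": 0.03,"delta_pos": [0.0275,-0.0545,-0.005],"rot": [0,0,1.55]},{"grip": 0.03,"delta_pos": [0.0275,-0.0545,-0.005],"rot": [0,0,1.55]},{"grip": 0.03,"delta_pos": [0.0275,-0.0545,-0.005],"rot": [0,0,1.55]},{"grip": 0.03,"delta_pos": [0.0275,-0.0545,-0.005],"rot": [0,0,1.55]}], "force": 20}}

```text
clock: 1.15
ee_pos: [0.4279, 0.1252, 0.1826]
ee_rot: [0.0, 0.068, 0.998, 0.0]
wrist_force: [0.7, 0.6, 0.2]
finger_gap: 0.34
```

```bash
python3 - <<'E'
from h import *
import pickle
s=readout.sense();print(s['clock'],s['ee_pos'],R.from_quat(s['ee_rot'],scalar_first=True).as_matrix().round(3),s['finger_gap'])
c=cam('wrist');save(c,'w1.png')
print(proj(c,[[.472,.1203,.07],[.472,.1203,0]]))
E
```

```text
1.15 [0.42793318 0.12518552 0.18258184] [[-0.991  0.135  0.   ]
 [ 0.135  0.991  0.   ]
 [-0.     0.    -1.   ]] 0.3402920687272668
[[320.58856796 292.68415002]
 [320.11624132 260.32285748]]
```

View pics/w1.png

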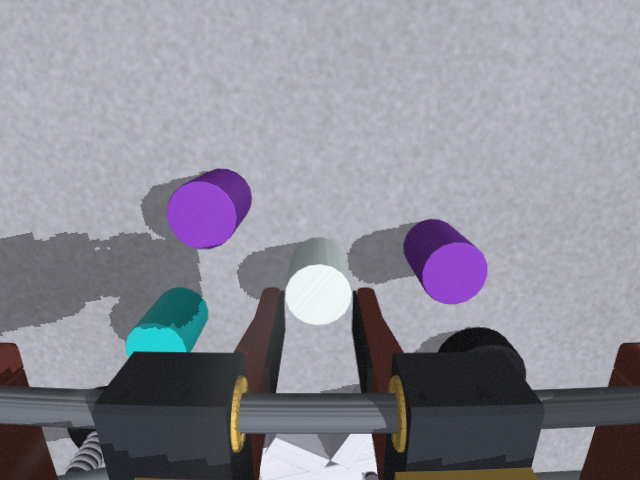

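The wrist view shows the bar's top at (318,295), centred between the fingers and within about 3 px of the prediction. I'll lower behind it.

{"api": "jog_arm", "payload": {"steps": [{"grip": 0.03,"delta_pos": [-0.002,0.001,-0.05],"rot": [0,0,0]},{"grip": 0.03,"delta_pos": [0,0,-0.05],"rot": [0,0,0]},{"grip": 0.03,"delta_pos": [0,0,-0.04],"rot": [0,0,0]},{"grip": 0.03,"delta_pos": [0,0,-0.016],"rot": [0,0,0]},{"grip": 0.03,"delta_pos": [0,0,0],"rot": [0,0,0]}]}}

```text
clock: 1.82
ee_pos: [0.424, 0.128, 0.0255]
ee_rot: [-0.002, 0.068, 0.998, -0.0]
wrist_force: [0.1, -0.2, -0.4]
finger_gap: 0.341
```

```bash
python3 - <<'E'
from h import *
s=readout.sense();print(s['clock'],s['ee_pos'],s['wrist_force'],s['finger_gap'])
c=cam('wrist');save(c,'w2.png')
E
```

```text
1.825 [0.42401557 0.12801329 0.02548318] [ 0.10994479 -0.18026922 -0.44397626] 0.3410518586859622
```

View pics/w2.png

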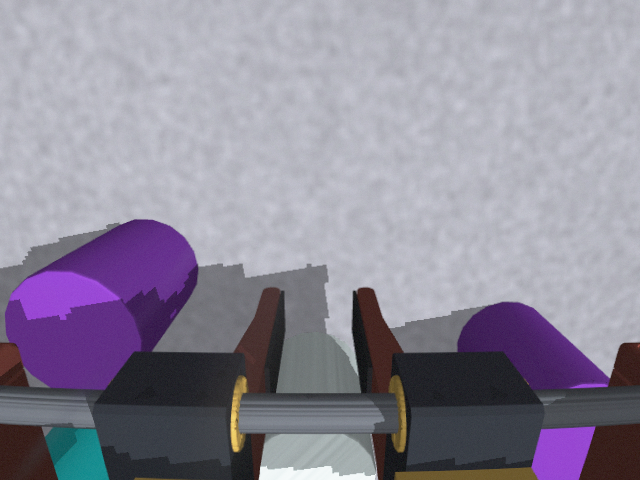

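{"api": "jog_arm", "payload": {"steps": [{"grip": 0.03,"delta_pos": [0.01,-0.0014,0.002],"rot": [0,0,0]},{"grip": 0.03,"delta_pos": [0.01,-0.0014,0],"rot": [0,0,0]},{"grip": 0.03,"delta_pos": [0.01,-0.0014,0],"rot": [0,0,0]},{"grip": 0.03,"delta_pos": [0.01,-0.0014,0],"rot": [0,0,0]},{"grip": 0.03,"delta_pos": [0.01,-0.0014,0],"rot": [0,0,0]},{"grip": 0.03,"delta_pos": [0.01,-0.0014,0],"rot": [0,0,0]},{"grip": 0.03,"delta_pos": [0.01,-0.0014,0],"rot": [0,0,0]},{"grip": 0.03,"delta_pos": [0.005,-0.0007,0],"rot": [0,0,0]}]}}

```text
clock: 2.88
ee_pos: [0.5016, 0.1174, 0.0286]
ee_rot: [0.001, 0.068, 0.998, 0.0]
wrist_force: [-3.3, 0.5, 2.8]
finger_gap: 0.344
```

```bash
python3 - <<'E'
from h import *
s=readout.sense();print(s['clock'],s['ee_pos'],s['wrist_force'],s['finger_gap'])
c=cam('top');save(c,'t3.png');c=cam('scene');save(c,'s3.png')
E
```

```text
2.875 [0.50158154 0.11740713 0.02860139] [-3.31732207  0.4572182   2.84636424] 0.34407018286240365
```

View pics/t3.png

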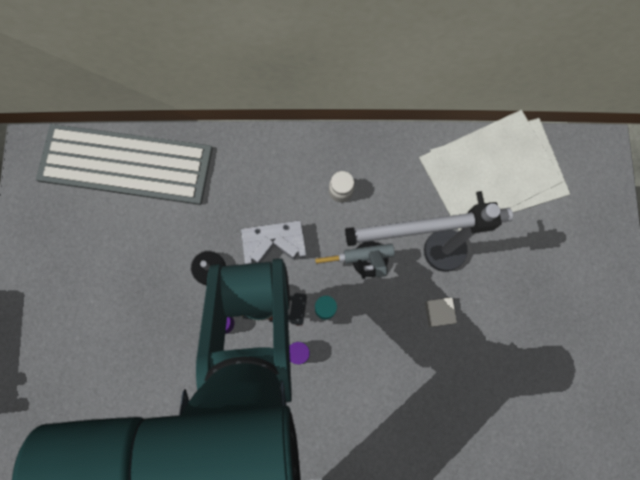

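View pics/s3.png

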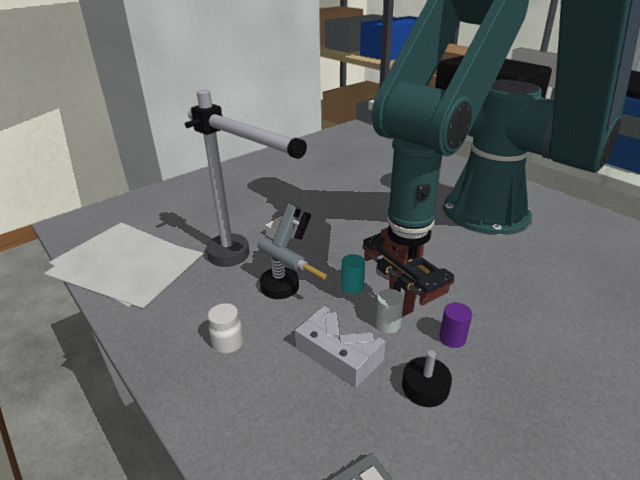

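The top view is blocked by the arm. The scene view shows the bar upright at (389,312) between the fingertips, heading for the V. I'll continue.

{"api": "jog_arm", "payload": {"steps": [{"grip": 0.03,"delta_pos": [0.01,-0.0014,0],"rot": [0,0,0]},{"grip": 0.03,"delta_pos": [0.01,-0.0014,0],"rot": [0,0,0]},{"grip": 0.03,"delta_pos": [0.01,-0.0014,0],"rot": [0,0,0]},{"grip": 0.03,"delta_pos": [0.01,-0.0014,0],"rot": [0,0,0]},{"grip": 0.03,"delta_pos": [0.01,-0.0014,0],"rot": [0,0,0]},{"grip": 0.03,"delta_pos": [0.01,-0.0014,0],"rot": [0,0,0]},{"grip": 0.03,"delta_pos": [0.005,-0.0007,0],"rot": [0,0,0]}]}}

```text
clock: 3.85
ee_pos: [0.5663, 0.1083, 0.0286]
ee_rot: [0.0, 0.068, 0.998, -0.0]
wrist_force: [-1.9, 1.4, -0.2]
finger_gap: 0.343
```

```bash
python3 - <<'E'
from h import *
s=readout.sense();print(s['clock'],s['ee_pos'],s['wrist_force'],s['finger_gap'])
c=cam('scene')
a=cv2.resize(c['frame'][190:400,230:490],None,fx=2.8,fy=2.8,interpolation=cv2.INTER_CUBIC)
cv2.imwrite('pics/s4.png',a[:,:,::-1])
E
```

```text
3.85 [0.56634624 0.10827299 0.02863006] [-1.88915729  1.35665275 -0.22368424] 0.34289803421506676
```

View pics/s4.png

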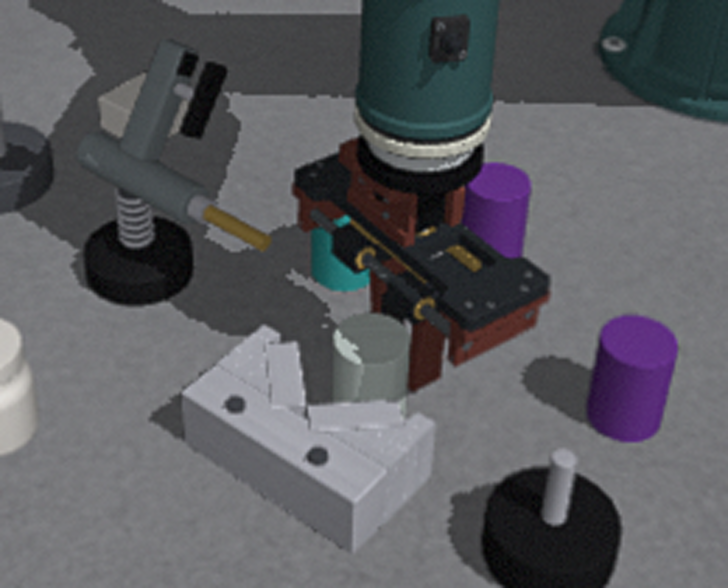

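```bash
python3 - <<'E'
from h import *
import pickle
s=pickle.load(open('c0.pkl','rb'))['scene']
print(onz(s,[[370.5/2.8-.5+230,342/2.8-.5+190]],.07), onz(s,[[511/2.8-.5+230,266/2.8-.5+190]],.07),'start, known .472 .1203')
E
```

```text
[[0.60003536 0.10700554 0.07      ]] [[0.47408705 0.11843671 0.07      ]] start, known .472 .1203
```

{"api": "jog_arm", "payload": {"steps": [{"grip": 0.03,"delta_pos": [0.005,-0.001,0],"rot": [0,0,0]},{"grip": 0.03,"delta_pos": [0.005,-0.001,0],"rot": [0,0,0]},{"grip": 0.03,"delta_pos": [0.004,-0.001,0],"rot": [0,0,0]},{"grip": 0.03,"delta_pos": [0.002,0,0],"rot": [0,0,0]}]}}

```text
clock: 4.4
ee_pos: [0.5816, 0.1053, 0.0286]
ee_rot: [0.0, 0.068, 0.998, -0.0]
wrist_force: [-3.1, 0.7, 1.0]
finger_gap: 0.345
```

{"api": "jog_arm", "payload": {"steps": [{"grip": 0.03,"delta_pos": [0.002,0,0],"rot": [0,0,0]},{"grip": 0.03,"delta_pos": [0,0,0],"rot": [0,0,0]}]}}

```text
clock: 4.65
ee_pos: [0.5835, 0.1054, 0.0286]
ee_rot: [0.0, 0.068, 0.998, -0.0]
wrist_force: [-1.4, -0.6, -0.0]
finger_gap: 0.339
```

{"api": "jog_arm", "payload": {"steps": [{"grip": 0.03,"delta_pos": [0.002,0,0],"rot": [0,0,0]},{"grip": 0.03,"delta_pos": [0,0,0],"rot": [0,0,0]}]}}

```text
clock: 4.9
ee_pos: [0.5855, 0.1054, 0.0287]
ee_rot: [0.0, 0.068, 0.998, -0.0]
wrist_force: [-1.2, 0.5, -0.5]
finger_gap: 0.341
```

{"api": "jog_arm", "payload": {"steps": [{"grip": 0.03,"delta_pos": [0.0015,0,0],"rot": [0,0,0]},{"grip": 0.03,"delta_pos": [0,0,0],"rot": [0,0,0]}]}}

```text
clock: 5.15
ee_pos: [0.587, 0.1055, 0.0286]
ee_rot: [0.0, 0.068, 0.998, -0.0]
wrist_force: [-1.7, -0.5, 0.1]
finger_gap: 0.339
```

```bash
python3 - <<'E'
from h import *
s=readout.sense();print(s['clock'],s['ee_pos'],s['wrist_force'],s['finger_gap'])
c=cam('scene')
a=cv2.resize(c['frame'][190:400,230:490],None,fx=2.8,fy=2.8,interpolation=cv2.INTER_CUBIC)
cv2.imwrite('pics/s5.png',a[:,:,::-1])
print(proj(c,[[.6162,.1006,.07]]))
E
```

```text
5.15 [0.58700821 0.10545662 0.0286431 ] [-1.71729174 -0.47986314  0.13688482] 0.33937196728779107
[[352.86713056 313.99508876]]
```

View pics/s5.png

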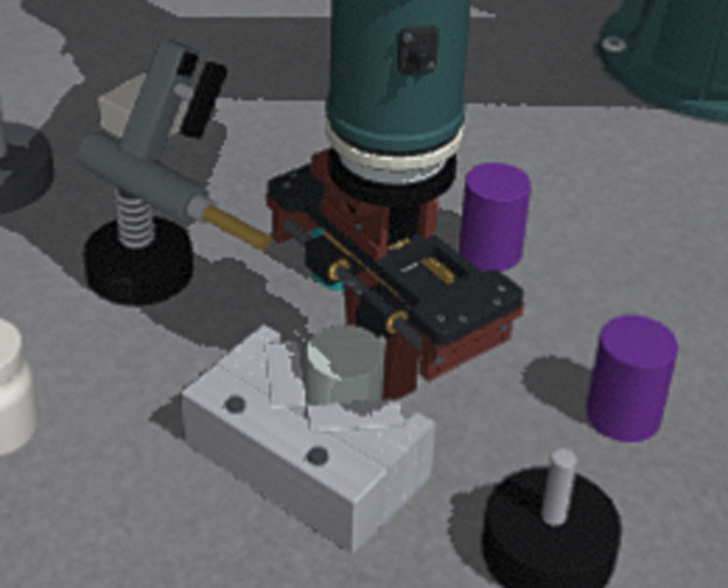

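{"api": "jog_arm", "payload": {"steps": [{"grip": 0.03,"delta_pos": [0.0015,0.0002,0],"rot": [0,0,0]},{"grip": 0.03,"delta_pos": [0,0,0],"rot": [0,0,0]}]}}

```text
clock: 5.45
ee_pos: [0.5877, 0.1055, 0.0285]
ee_rot: [-0.001, 0.068, 0.998, -0.0]
wrist_force: [-4.1, -0.3, 1.9]
finger_gap: 0.342
```

{"api": "jog_arm", "payload": {"steps": [{"grip": 0.03,"delta_pos": [0.0015,0.0002,0],"rot": [0,0,0]},{"grip": 0.03,"delta_pos": [0,0,0],"rot": [0,0,0]}]}}

```text
clock: 5.7
ee_pos: [0.5879, 0.1055, 0.0285]
ee_rot: [-0.002, 0.068, 0.998, -0.0]
wrist_force: [-7.5, -1.1, 4.9]
finger_gap: 0.342
```

The force rose to 7.5 N along 8°, which is the V's middle line, so both faces carry the bar. One more nudge, then I'll back off.

{"api": "jog_arm", "payload": {"steps": [{"grip": 0.03,"delta_pos": [0.0015,0.0002,0],"rot": [0,0,0]},{"grip": 0.03,"delta_pos": [0,0,0],"rot": [0,0,0]}]}}

```text
clock: 5.95
ee_pos: [0.5879, 0.1054, 0.0283]
ee_rot: [-0.003, 0.068, 0.998, -0.001]
wrist_force: [-10.2, -2.9, 7.0]
finger_gap: 0.344
```

{"api": "jog_arm", "payload": {"steps": [{"grip": 0.03,"delta_pos": [-0.004,0.0004,0],"rot": [0,0,0]},{"grip": 0.03,"delta_pos": [-0.01,0.0014,0],"rot": [0,0,0]},{"grip": 0.03,"delta_pos": [-0.03,0.004,0],"rot": [0,0,0]},{"grip": 0.03,"delta_pos": [-0.03,0.004,0.03],"rot": [0,0,0]},{"grip": 0.03,"delta_pos": [-0.02,0.003,0.05],"rot": [0,0,0]},{"grip": 0.03,"delta_pos": [-0.02,0.003,0.05],"rot": [0,0,0]}]}}

```text
clock: 6.7
ee_pos: [0.477, 0.1223, 0.16]
ee_rot: [0.001, 0.068, 0.998, 0.0]
wrist_force: [1.0, 0.5, 0.6]
finger_gap: 0.342
```

```bash
python3 - <<'E'
from h import *
s=readout.sense();print(s['clock'],s['ee_pos'],s['wrist_force'],s['finger_gap'])
c=cam('scene')
a=cv2.resize(c['frame'][190:400,230:490],None,fx=2.8,fy=2.8,interpolation=cv2.INTER_CUBIC)
cv2.imwrite('pics/s6.png',a[:,:,::-1])
save(cam('top'),'t6.png')
E
```

```text
6.7 [0.47701642 0.12227004 0.16003265] [1.00790269 0.50340801 0.63515825] 0.3419035332610068
```

View pics/s6.png

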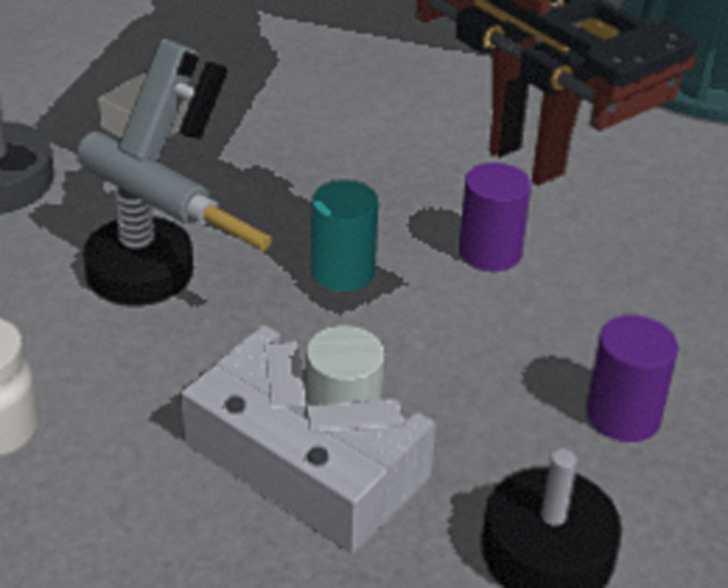

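View pics/t6.png

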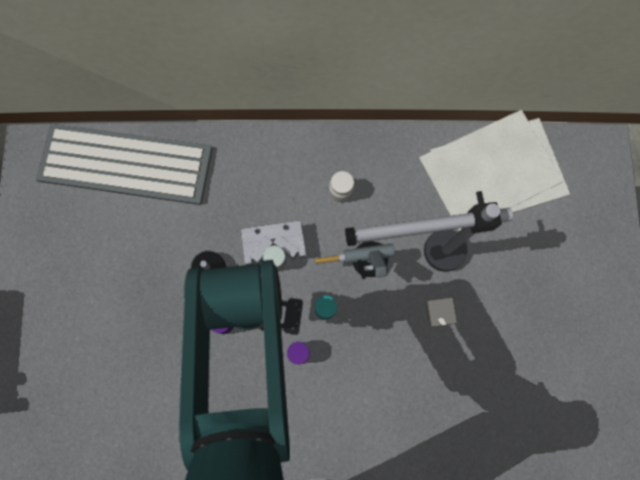

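The bar is seated: scene crop centre (345,354), top view (274,256), resting against both faces. Nothing else has moved. Next is the pre-grasp pose for the gun, 12 cm back along the grip axis.

{"api": "jog_arm", "payload": {"steps": [{"grip": 0.0878,"delta_pos": [0.004,-0.045,0.03],"rot": [0,0,8.1]},{"grip": 0.0878,"delta_pos": [0.004,-0.045,0.03],"rot": [0,0,8.1]},{"grip": 0.0878,"delta_pos": [0.009,-0.05,0.015],"rot": [1.28,-8.65,0]},{"grip": 0.0878,"delta_pos": [0.009,-0.05,0],"rot": [1.28,-8.65,0]},{"grip": 0.0878,"delta_pos": [0.01,-0.04,0],"rot": [1.28,-8.65,0]},{"grip": 0.0878,"delta_pos": [0.01,-0.018,0],"rot": [1.28,-8.65,0]},{"grip": 0.0878,"delta_pos": [0,0,0],"rot": [0,0,0]}]}}

```text
clock: 7.68
ee_pos: [0.5189, -0.1142, 0.2309]
ee_rot: [0.273, -0.07, 0.959, 0.027]
wrist_force: [-1.3, 1.1, -0.4]
finger_gap: 0.998
```

```bash
python3 - <<'E'
from h import *
s=readout.sense();print(s['clock'],s['ee_pos'],s['joint_pos'].round(2),R.from_quat(s['ee_rot'],scalar_first=True).as_matrix().round(3),s['finger_gap'])
a=cam('wrist');save(a,'w7.png');c=cam('scene');save(c,'s7.png');c=cam('top');save(c,'t7.png')
y=np.array([-.145,.989,0]);z=np.array([-.567,-.084,.819]);x=np.cross(y,z)
g=np.array([.5834,-.137,.152])
for n,p in (('back',g),('trig',g+.054*y),('gripend',g+.013*y+.03*z),('tip',np.array([.6017,.0082,.094]))): print(n,p.round(4),proj(a,p).round(1))
E
```

```text
7.675 [ 0.51894221 -0.11416961  0.23093105] [-0.63  0.06  2.06  0.62  0.71 -2.76] [[-0.841 -0.149  0.519]
 [-0.12   0.989  0.09 ]
 [-0.527  0.013 -0.85 ]] 0.998199397627526
back [ 0.5834 -0.137   0.152 ] [[270.7 255.5]]
trig [ 0.5756 -0.0836  0.152 ] [[349.7 255. ]]
gripend [ 0.5645 -0.1267  0.1766] [[287.1 269.1]]
tip [0.6017 0.0082 0.094 ] [[443.3 230.3]]
```

View pics/w7.png

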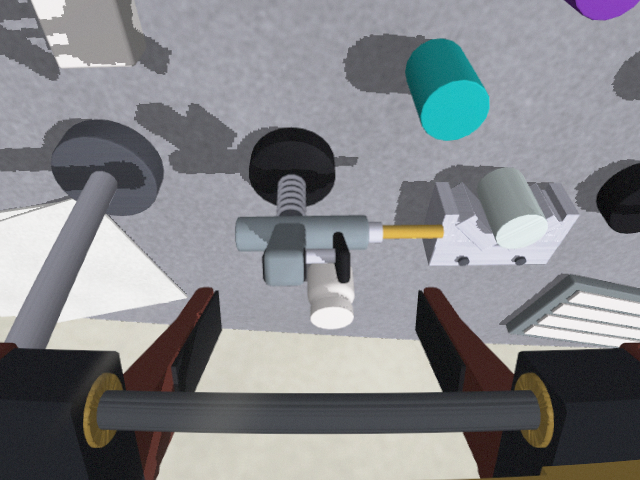

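View pics/s7.png

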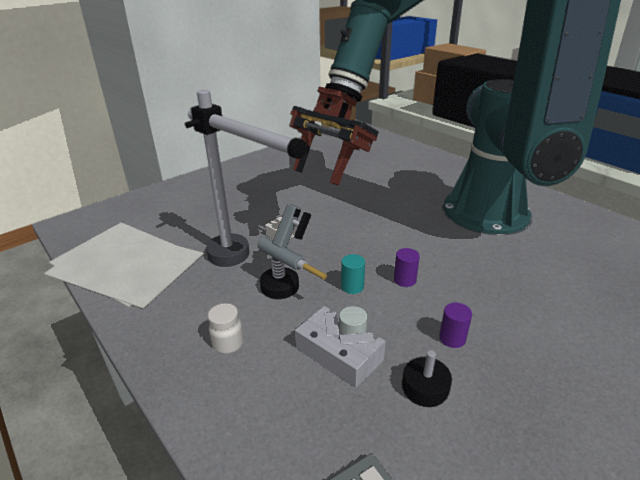

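View pics/t7.png

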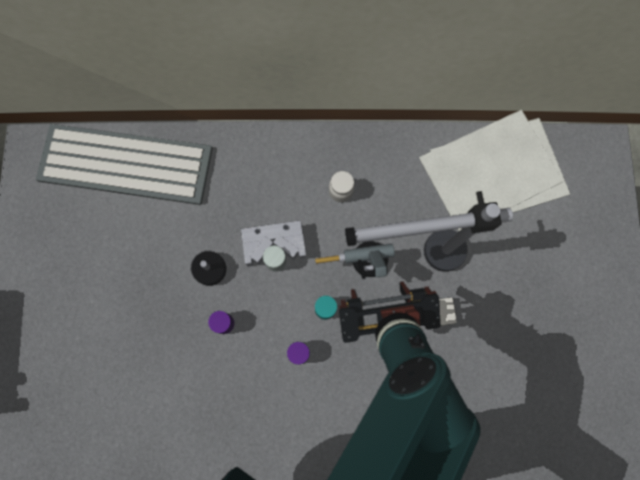

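The wrist view shows:
- grip end face centred at (284,268), predicted (287,269)
- black trigger outer edge at x≈350, predicted 349.7
- bar seated in the V at (513,205)

So the gun geometry is confirmed. Next I'll compute the remaining correction.

```bash
cat > corr.py <<'E'
from h import *
y=np.array([-.145,.989,0]);y/=np.linalg.norm(y);z=np.array([-.567,-.084,.819]);z/=np.linalg.norm(z)
g=np.array([.5834,-.137,.152])
Rt=np.c_[np.cross(y,-z),y,-z]
def corr(off,back):
    s=readout.sense();Rc=R.from_quat(s['ee_rot'],scalar_first=True)
    T=g+off*y-.019*z+back*z
    print(s['clock'],'dpos',(T-s['ee_pos']).round(4),'rot',np.degrees((R.from_matrix(Rt)*Rc.inv()).as_rotvec()).round(2),'q',s['joint_pos'].round(2),'F',s['wrist_force'].round(1),s['finger_gap'])
E
python3 - <<'E'
from corr import *
corr(.020,.12)
t=cam('top')
f=t['frame'];m=np.zeros(f.shape[:2],np.uint8);s=f[235:280,255:295].astype(int)
m[235:280,255:295]=(s[...,1]>s[...,0]+3)&(s[...,1]>=s[...,2])&(s[...,1]>110)
ct=max(cv2.findContours(m,0,1)[0],key=cv2.contourArea);M=cv2.moments(ct);c=[M['m10']/M['m00'],M['m01']/M['m00']]
print(c,cv2.boundingRect(ct),onz(t,[c],.07))
E
```

```text
7.825 dpos [ 0.0023 -0.013   0.0022] rot [-0.12 -3.22 -0.59] q [-0.62  0.06  2.06  0.61  0.72 -2.75] F [-0.6  0.   0.2] 0.9997849169946035
[273.3106267029973, 256.0381471389646] (262, 245, 23, 23) [[0.61574709 0.102358   0.07      ]]
```

{"api": "jog_arm", "payload": {"steps": [{"grip": 0.0878,"delta_pos": [0.0025,-0.013,0.002],"rot": [-0.1,-3.2,-0.6]},{"grip": 0.0878,"delta_pos": [0.017,0.0025,-0.0245],"rot": [0,0,0]},{"grip": 0.0878,"delta_pos": [0,0,0],"rot": [0,0,0]}]}}

```text
clock: 8.25
ee_pos: [0.5405, -0.1217, 0.209]
ee_rot: [0.299, -0.07, 0.951, 0.024]
wrist_force: [0.2, 0.5, 0.1]
finger_gap: 0.999
```

```bash
python3 - <<'E'
from corr import *
corr(.020,.09)
E
```

```text
8.25 dpos [-0.0003 -0.0015  0.0011] rot [-0.12 -0.06 -0.16] q [-0.64  0.12  2.1   0.78  0.62 -2.94] F [0.2 0.5 0.1] 0.9991234563040391
```

Joint 6 is at -2.94, close to its -2.98 limit. I'll back off a little and take the equivalent half-turned grasp.

{"api": "jog_arm", "payload": {"steps": [{"grip": 0.0878,"delta_pos": [-0.034,-0.005,0.049],"rot": [0,0,0]},{"grip": 0.0878,"delta_pos": [0,0,0],"rot": [5.67,0.84,-8.19]},{"grip": 0.0878,"delta_pos": [0,0,0],"rot": [5.67,0.84,-8.19]},{"grip": 0.0878,"delta_pos": [0,0,0],"rot": [5.67,0.84,-8.19]},{"grip": 0.0878,"delta_pos": [0,0,0],"rot": [5.67,0.84,-8.19]},{"grip": 0.0878,"delta_pos": [0,0,0],"rot": [5.67,0.84,-8.19]},{"grip": 0.0878,"delta_pos": [0,0,0],"rot": [5.67,0.84,-8.19]},{"grip": 0.0878,"delta_pos": [0,0,0],"rot": [5.67,0.84,-8.19]}]}}

```text
clock: 9.25
ee_pos: [0.5062, -0.1275, 0.2599]
ee_rot: [0.233, 0.49, 0.818, 0.19]
wrist_force: [-0.4, -0.4, -1.2]
finger_gap: 1.001
```

{"api": "jog_arm", "payload": {"steps": [{"grip": 0.0878,"delta_pos": [0,0,0],"rot": [5.67,0.84,-8.19]},{"grip": 0.0878,"delta_pos": [0,0,0],"rot": [5.67,0.84,-8.19]},{"grip": 0.0878,"delta_pos": [0,0,0],"rot": [5.67,0.84,-8.19]},{"grip": 0.0878,"delta_pos": [0,0,0],"rot": [5.67,0.84,-8.19]},{"grip": 0.0878,"delta_pos": [0,0,0],"rot": [5.67,0.84,-8.19]},{"grip": 0.0878,"delta_pos": [0,0,0],"rot": [5.67,0.84,-8.19]},{"grip": 0.0878,"delta_pos": [0,0,0],"rot": [5.67,0.84,-8.19]},{"grip": 0.0878,"delta_pos": [0,0,0],"rot": [5.67,0.84,-8.19]}]}}

```text
clock: 10.25
ee_pos: [0.5062, -0.1275, 0.2599]
ee_rot: [0.056, 0.902, 0.312, 0.295]
wrist_force: [-0.2, -0.8, 0.2]
finger_gap: 1.005
```

{"api": "jog_arm", "payload": {"steps": [{"grip": 0.0878,"delta_pos": [0,0,0],"rot": [5.67,0.84,-8.19]},{"grip": 0.0878,"delta_pos": [0,0,0],"rot": [5.67,0.84,-8.19]},{"grip": 0.0878,"delta_pos": [0,0,0],"rot": [5.67,0.84,-8.19]},{"grip": 0.0878,"delta_pos": [0,0,0],"rot": [0,0,0]}]}}

```text
clock: 10.75
ee_pos: [0.5062, -0.1276, 0.2598]
ee_rot: [-0.022, 0.951, 0.072, 0.299]
wrist_force: [-0.2, -0.6, -0.3]
finger_gap: 0.998
```

```bash
sed -i 's/^Rt=.*/Rt=np.c_[np.cross(-y,-z),-y,-z]/' corr.py; python3 - <<'E'
from corr import *
corr(.020,.12)
E
```

```text
10.75 dpos [ 0.017  0.002 -0.025] rot [ 0.12 -0.07 -0.22] q [-0.71 -0.01  2.07  0.67  0.77  0.29] F [-0.2 -0.6 -0.3] 0.9978744405561258
```

{"api": "jog_arm", "payload": {"steps": [{"grip": 0.0878,"delta_pos": [0.0142,0.002,-0.0205],"rot": [0,0,0]},{"grip": 0.0878,"delta_pos": [0.0142,0.002,-0.0205],"rot": [0,0,0]},{"grip": 0.0878,"delta_pos": [0.0142,0.002,-0.0205],"rot": [0,0,0]},{"grip": 0.0878,"delta_pos": [0.0142,0.002,-0.0205],"rot": [0,0,0]},{"grip": 0.0878,"delta_pos": [0,0,0],"rot": [0,0,0]}]}}

```text
clock: 11.38
ee_pos: [0.5629, -0.1191, 0.176]
ee_rot: [-0.023, 0.952, 0.072, 0.298]
wrist_force: [-0.6, 0.7, 0.2]
finger_gap: 1.0
```

```bash
python3 - <<'E'
from corr import *
corr(.020,.0)
a=cam('wrist');save(a,'w8.png')
for n,p in (('back',g),('trig',g+.054*y),('gripend',g+.013*y+.03*z),('endback',g+.03*z)): print(n,p.round(4),proj(a,p).round(1))
c=cam('scene')
a=cv2.resize(c['frame'][130:330,210:430],None,fx=3,fy=3,interpolation=cv2.INTER_CUBIC)
cv2.imwrite('pics/s8.png',a[:,:,::-1])
E
```

```text
11.375 dpos [ 0.0284  0.0035 -0.0396] rot [ 0.03 -0.18 -0.31] q [-0.59  0.21  2.1   0.87  0.53  0.12] F [-0.6  0.7  0.2] 1.0000128700347821
back [ 0.5834 -0.137   0.152 ] [[356.2 284.3]]
trig [ 0.5756 -0.0836  0.152 ] [[251.5 283.6]]
gripend [ 0.5645 -0.1267  0.1766] [[332.8 311.3]]
endback [ 0.5664 -0.1395  0.1766] [[362.  311.4]]
```

View pics/w8.png

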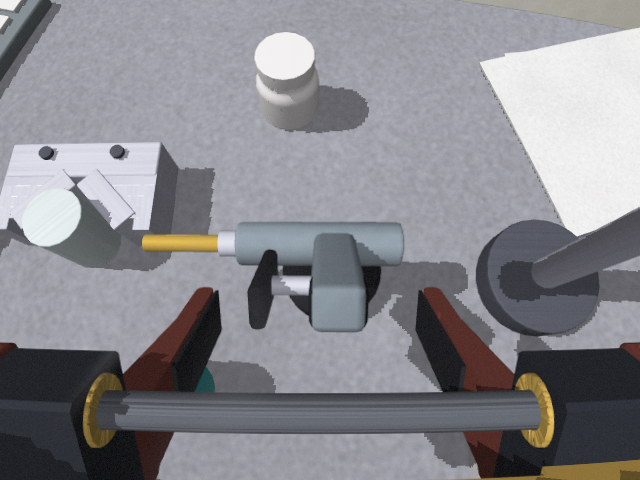

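View pics/s8.png

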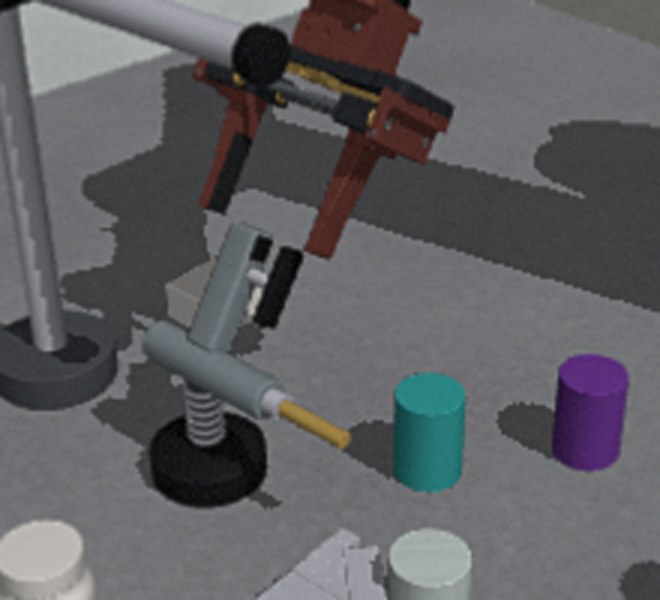

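Wrist view: trigger's outer edge at x≈250 (predicted 251) and grip back edge at x≈364 (predicted 362), both between the open fingers. I'll go in.

{"api": "jog_arm", "payload": {"steps": [{"grip": 0.0878,"delta_pos": [0.0095,0.0012,-0.0132],"rot": [0,0,0]},{"grip": 0.0878,"delta_pos": [0.0095,0.0012,-0.0132],"rot": [0,0,0]},{"grip": 0.0878,"delta_pos": [0.0095,0.0012,-0.0132],"rot": [0,0,0]},{"grip": 0.0878,"delta_pos": [0,0,0],"rot": [0,0,0]}]}}

```text
clock: 11.98
ee_pos: [0.5915, -0.1166, 0.1379]
ee_rot: [-0.022, 0.951, 0.071, 0.299]
wrist_force: [0.1, 0.6, 0.5]
finger_gap: 1.001
```

```bash
python3 - <<'E'
from corr import *
corr(.020,.0)
a=cam('wrist');save(a,'w9.png')
E
```

```text
11.975 dpos [-0.0003  0.0009 -0.0015] rot [ 0.04 -0.05 -0.12] q [-0.55  0.32  2.09  1.02  0.44 -0.01] F [0.1 0.6 0.5] 1.0005779522054534
```

View pics/w9.png

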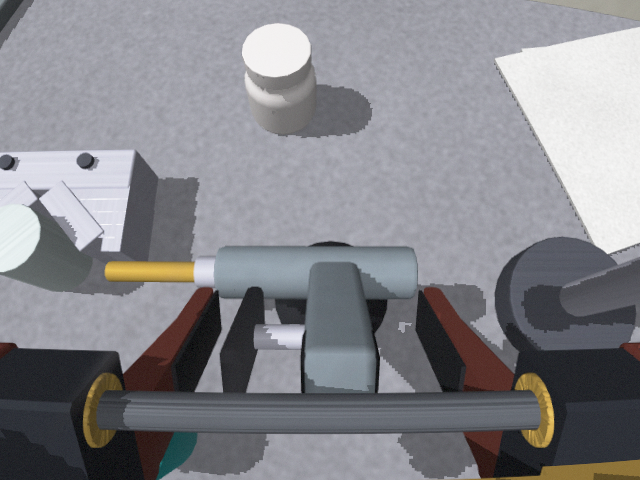

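{"api": "jog_arm", "payload": {"steps": [{"grip": 0.068,"delta_pos": [-0.0005,0.003,-0.001],"rot": [0,0,0]},{"grip": 0.06,"delta_pos": [0,0,0],"rot": [0,0,0]},{"grip": 0.056,"delta_pos": [0,0,0],"rot": [0,0,0]},{"grip": 0.053,"delta_pos": [0,0,0],"rot": [0,0,0]},{"grip": 0.053,"delta_pos": [0,0,0],"rot": [0,0,0]}], "force": 30}}

```text
clock: 12.65
ee_pos: [0.5908, -0.1133, 0.1364]
ee_rot: [-0.022, 0.951, 0.07, 0.299]
wrist_force: [-0.7, 1.9, 0.9]
finger_gap: 0.6
```

```bash
python3 - <<'E'
from corr import *
corr(.020,.0)
a=cam('wrist');save(a,'w10.png')
E
```

```text
12.65 dpos [ 0.0005 -0.0023  0.    ] rot [-0.01 -0.08 -0.08] q [-0.54  0.32  2.09  1.03  0.44 -0.01] F [-0.7  1.9  0.9] 0.6001820058727043
```

View pics/w10.png

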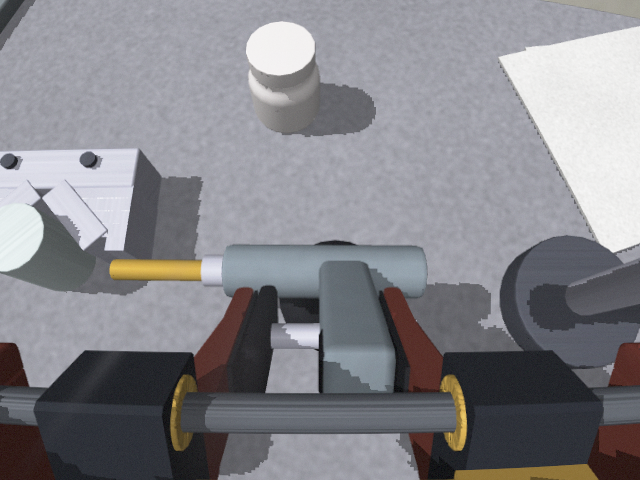

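Both fingers are in contact, trigger at (262,340) and grip back at (390,340), with the gun shifted only slightly. Now the squeeze through both stages.

{"api": "jog_arm", "payload": {"steps": [{"grip": 0.048,"delta_pos": [0,0,0],"rot": [0,0,0]},{"grip": 0.044,"delta_pos": [0,0,0],"rot": [0,0,0]},{"grip": 0.04,"delta_pos": [0,0,0],"rot": [0,0,0]},{"grip": 0.034,"delta_pos": [0,0,0],"rot": [0,0,0]},{"grip": 0.03,"delta_pos": [0,0,0],"rot": [0,0,0]},{"grip": 0.03,"delta_pos": [0,0,0],"rot": [0,0,0]}], "force": 30}}

```text
clock: 13.45
ee_pos: [0.5915, -0.1172, 0.1365]
ee_rot: [-0.019, 0.951, 0.069, 0.299]
wrist_force: [-3.5, -8.2, -2.4]
finger_gap: 0.435
```

```bash
python3 - <<'E'
from corr import *
corr(.020,.0)
a=cam('wrist');save(a,'w11.png')
E
```

```text
13.45 dpos [-0.0002  0.0016 -0.0001] rot [ 0.38 -0.02  0.15] q [-0.54  0.32  2.09  1.03  0.43 -0.01] F [-3.5 -8.2 -2.4] 0.43492519429325743
```

View pics/w11.png

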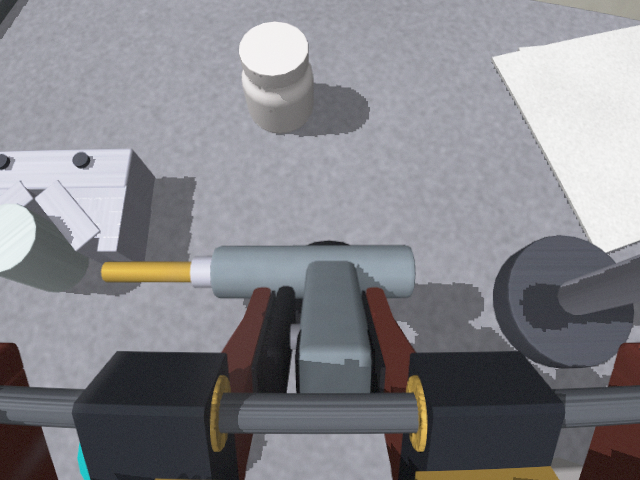

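{"api": "jog_arm", "payload": {"steps": [{"grip": 0.03,"delta_pos": [0,0,0],"rot": [0,0,0]},{"grip": 0.03,"delta_pos": [0,0,0],"rot": [0,0,0]}]}}

```text
clock: 13.75
ee_pos: [0.5915, -0.1173, 0.1366]
ee_rot: [-0.019, 0.951, 0.069, 0.299]
wrist_force: [-1.7, -8.5, -1.2]
finger_gap: 0.427
```

```bash
python3 - <<'E'
from corr import *
corr(.020,.0)
c=cam('scene')
a=cv2.resize(c['frame'][130:330,210:430],None,fx=3,fy=3,interpolation=cv2.INTER_CUBIC)
cv2.imwrite('pics/s11.png',a[:,:,::-1])
E
```

```text
13.75 dpos [-0.0002  0.0017 -0.0001] rot [ 0.38 -0.02  0.15] q [-0.54  0.32  2.09  1.03  0.43 -0.01] F [-1.7 -8.5 -1.2] 0.4272598962600398
```

View pics/s11.png

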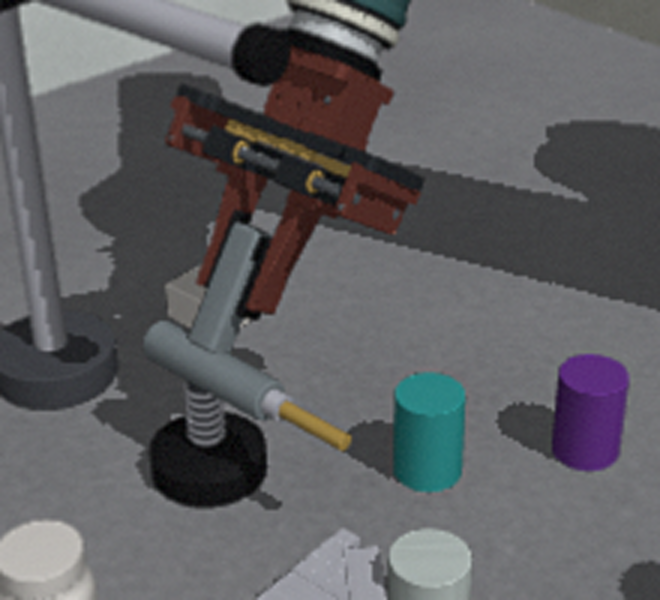

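The opening reads 37.5 mm, so the trigger is fully home. The gun is still upright, with its nozzle tip at the same pixel as before (347,440). I'll hold, easing the sideways load slightly.

{"api": "jog_arm", "payload": {"steps": [{"grip": 0.03,"delta_pos": [0,-0.001,0],"rot": [0,0,0]},{"grip": 0.03,"delta_pos": [0,-0.001,0],"rot": [0,0,0]},{"grip": 0.03,"delta_pos": [0,0,0],"rot": [0,0,0]},{"grip": 0.03,"delta_pos": [0,0,0],"rot": [0,0,0]},{"grip": 0.03,"delta_pos": [0,0,0],"rot": [0,0,0]},{"grip": 0.03,"delta_pos": [0,0,0],"rot": [0,0,0]},{"grip": 0.03,"delta_pos": [0,0,0],"rot": [0,0,0]},{"grip": 0.03,"delta_pos": [0,0,0],"rot": [0,0,0]}]}}

```text
clock: 14.8
ee_pos: [0.5916, -0.1179, 0.1366]
ee_rot: [-0.02, 0.951, 0.069, 0.299]
wrist_force: [0.1, -5.5, -2.3]
finger_gap: 0.432
```

{"api": "jog_arm", "payload": {"steps": [{"grip": 0.03,"delta_pos": [0,0,0],"rot": [0,0,0]},{"grip": 0.03,"delta_pos": [0,0,0],"rot": [0,0,0]},{"grip": 0.03,"delta_pos": [0,0,0],"rot": [0,0,0]},{"grip": 0.03,"delta_pos": [0,0,0],"rot": [0,0,0]}]}}

```text
clock: 15.3
ee_pos: [0.5916, -0.1179, 0.1366]
ee_rot: [-0.02, 0.951, 0.069, 0.299]
wrist_force: [0.1, -5.8, -2.2]
finger_gap: 0.428
```

```bash
python3 - <<'E'
from corr import *
corr(.020,.0)
a=cam('wrist');save(a,'w12.png')
E
```

```text
15.3 dpos [-0.0003  0.0023 -0.0002] rot [ 0.23 -0.02  0.08] q [-0.55  0.32  2.09  1.03  0.44 -0.01] F [ 0.1 -5.8 -2.2] 0.4277105395352821
```

View pics/w12.png

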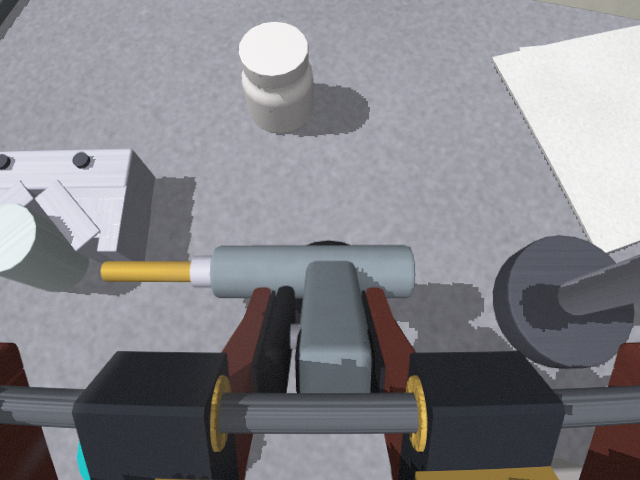

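Held fully home for about 2 s, with 4 mm left between paddle and grip. Now I'll release and check.

{"api": "jog_arm", "payload": {"steps": [{"grip": 0.045,"delta_pos": [0,0,0],"rot": [0,0,0]},{"grip": 0.055,"delta_pos": [0,0.002,0],"rot": [0,0,0]},{"grip": 0.07,"delta_pos": [0,0,0],"rot": [0,0,0]},{"grip": 0.0878,"delta_pos": [0,0,0],"rot": [0,0,0]},{"grip": 0.0878,"delta_pos": [0,0,0],"rot": [0,0,0]},{"grip": 0.0878,"delta_pos": [0,0,0],"rot": [0,0,0]}]}}

```text
clock: 16.1
ee_pos: [0.5909, -0.1135, 0.1363]
ee_rot: [-0.022, 0.951, 0.07, 0.299]
wrist_force: [-1.0, -0.1, 0.1]
finger_gap: 0.993
```

```bash
python3 - <<'E'
from corr import *
corr(.020,.0)
a=cam('wrist');save(a,'w13.png')
E
```

```text
16.1 dpos [ 0.0004 -0.0021  0.0001] rot [ 0.02 -0.08 -0.07] q [-0.54  0.32  2.09  1.03  0.44 -0.01] F [-1.  -0.1  0.1] 0.9928009464926305
```

View pics/w13.png

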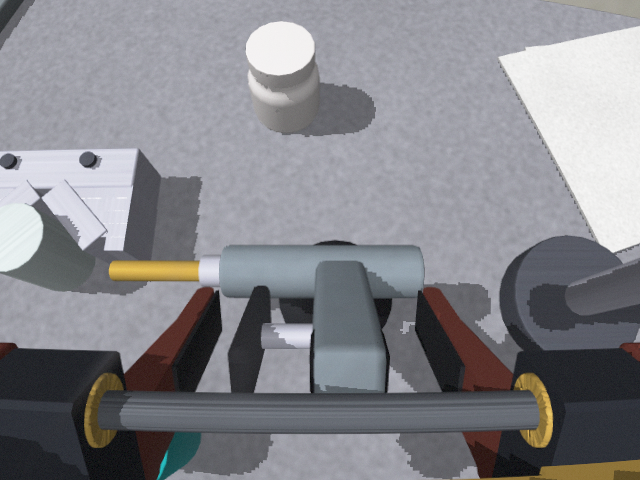

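The trigger has sprung back (paddle at x≈245, released gap) and both fingers are clear of it. I'll withdraw along the grip axis.

{"api": "jog_arm", "payload": {"steps": [{"grip": 0.0878,"delta_pos": [-0.0142,-0.002,0.0205],"rot": [0,0,0]},{"grip": 0.0878,"delta_pos": [-0.0142,-0.002,0.0205],"rot": [0,0,0]},{"grip": 0.0878,"delta_pos": [-0.0142,-0.002,0.0205],"rot": [0,0,0]},{"grip": 0.0878,"delta_pos": [-0.0142,-0.002,0.0205],"rot": [0,0,0]},{"grip": 0.0878,"delta_pos": [-0.0142,-0.002,0.0205],"rot": [0,0,0]},{"grip": 0.0878,"delta_pos": [-0.0142,-0.002,0.0205],"rot": [0,0,0]},{"grip": 0.0878,"delta_pos": [0,0,0],"rot": [0,0,0]},{"grip": 0.0878,"delta_pos": [0,0,0],"rot": [0,0,0]}]}}

```text
clock: 17.15
ee_pos: [0.5057, -0.1256, 0.2589]
ee_rot: [-0.022, 0.951, 0.07, 0.299]
wrist_force: [-0.9, -0.3, 0.2]
finger_gap: 0.996
```

```bash
python3 - <<'E'
from corr import *
corr(.020,.12)
c=cam('scene')
a=cv2.resize(c['frame'][130:400,200:490],None,fx=2.2,fy=2.2,interpolation=cv2.INTER_CUBIC)
cv2.imwrite('pics/s14.png',a[:,:,::-1])
t=cam('top');save(t,'t14.png')
f=t['frame'];m=np.zeros(f.shape[:2],np.uint8);s=f[235:280,255:295].astype(int)
m[235:280,255:295]=(s[...,1]>s[...,0]+3)&(s[...,1]>=s[...,2])&(s[...,1]>110)
ct=max(cv2.findContours(m,0,1)[0],key=cv2.contourArea);M=cv2.moments(ct);c=[M['m10']/M['m00'],M['m01']/M['m00']]
print(c,onz(t,[c],.07))
E
```

```text
17.15 dpos [ 0.0175 -0.0001 -0.0242] rot [ 0.01 -0.08 -0.04] q [-0.71 -0.01  2.08  0.67  0.76  0.29] F [-0.9 -0.3  0.2] 0.9962331170006543
[273.3356195701875, 256.0791037951532] [[0.61565312 0.10230037 0.07      ]]
```

View pics/s14.png

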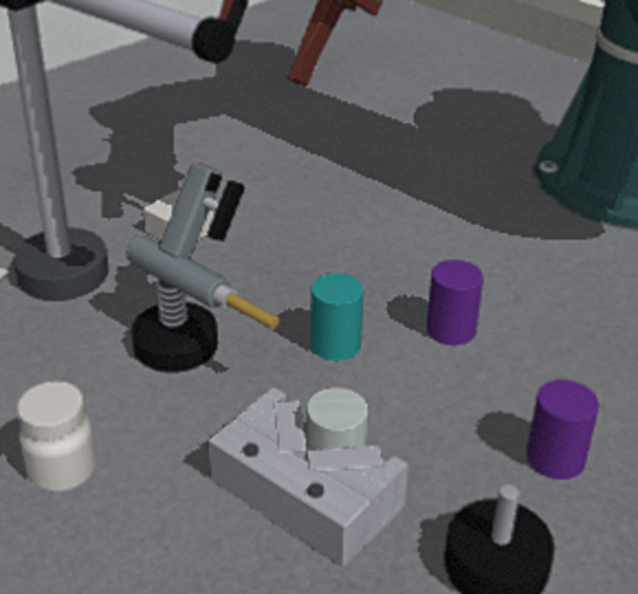

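View pics/t14.png

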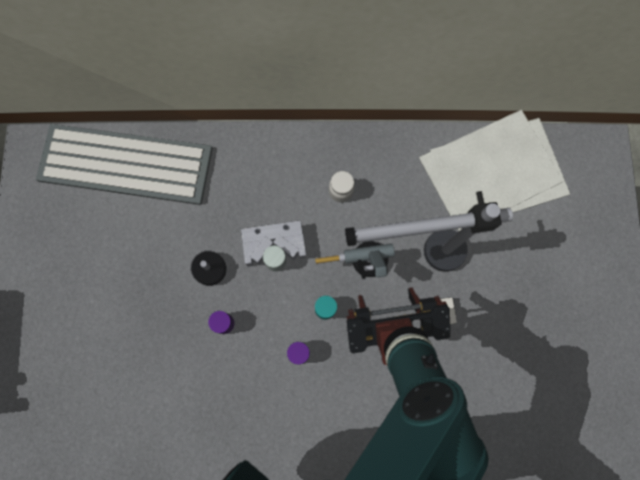

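The bar measures (0.6157, 0.1023), while my hand-picked seat is (0.6162, 0.1006). The 1.7 mm sideways difference needs one close look.

```bash
python3 - <<'E'
from corr import *
t=cam('top')
a=cv2.resize(t['frame'][215:270,235:310],None,fx=10,fy=10,interpolation=cv2.INTER_CUBIC)
a=np.clip(a*1.3,0,255).astype(np.uint8)
d=np.array([.989,.146,0]);l=np.array([-.146,.989,0])
# bar's touching top outline at z=.05, and faces drawn through measured apex
ap=np.array([.6508,.1057,.05])
def dr(P,col):
    q=((proj(t,P)-[235,215]+.5)*10).astype(int); cv2.polylines(a,[q.reshape(-1,1,2)],False,col,1)
dr([ap+.058*(-d+l)/2**.5,ap,ap+.058*(-d-l)/2**.5],(255,0,0))
th=np.linspace(0,2*np.pi,60)
dr(np.c_[.6157+.025*np.cos(th),.1023+.025*np.sin(th),0*th+.07],(0,255,0))
cv2.imwrite('pics/tb.png',a[:,:,::-1])
w=cam('wrist');save(w,'w15.png')
E
```

```text
(no output)
```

View pics/tb.png

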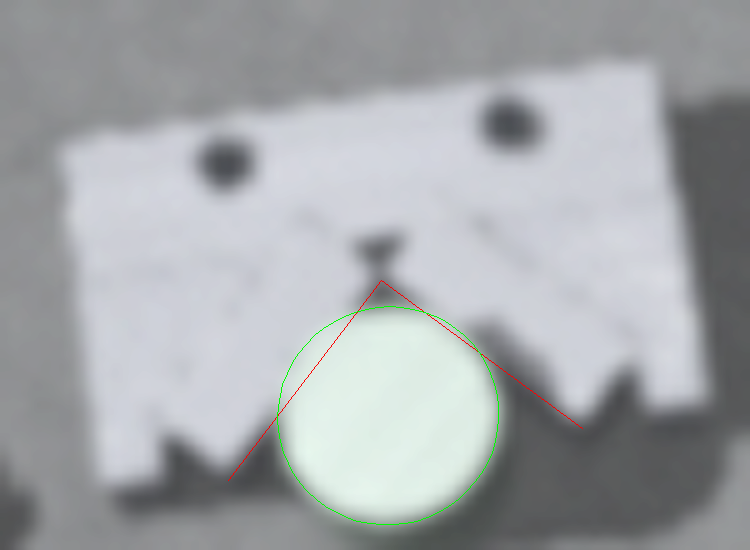

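View pics/w15.png

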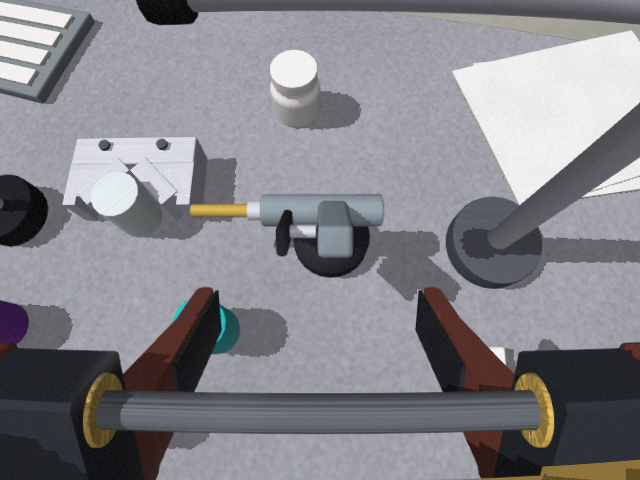

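```bash
python3 - <<'E'
from corr import *
w=cam('wrist')
f=w['frame'][120:250,50:220]
cv2.imwrite('pics/wb.png',cv2.resize(f,None,fx=4.5,fy=4.5,interpolation=cv2.INTER_CUBIC)[:,:,::-1])
s=cam('scene');f=s['frame'][295:390,285:395]
cv2.imwrite('pics/sb.png',cv2.resize(f,None,fx=6,fy=6,interpolation=cv2.INTER_CUBIC)[:,:,::-1])
E
```

```text
(no output)
```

View pics/wb.png

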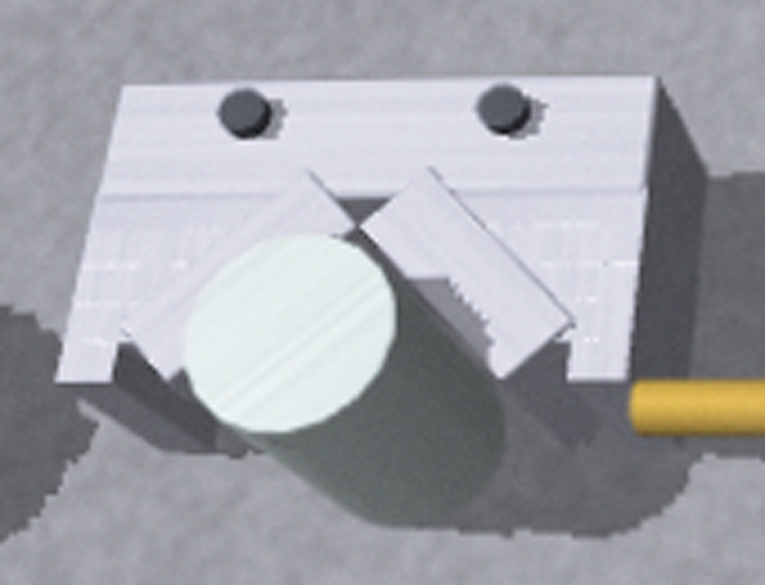

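View pics/sb.png

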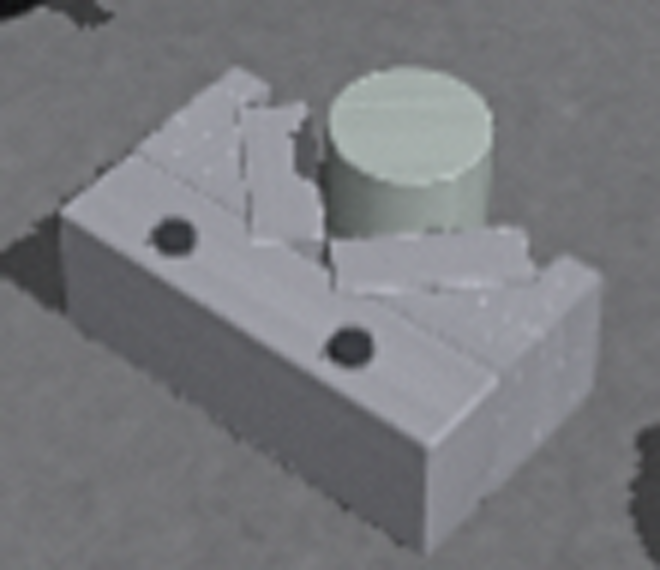

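```bash
python3 - <<'E'
from corr import *
w=cam('wrist')
c=lambda x,y:[(x+.5)/4.5-.5+50,(y+.5)/4.5-.5+120]
V=onz(w,[c(360,227),c(170,379),c(500,379),c(122,86),c(655,76)],.05)
f=w['frame'][120:250,50:220].astype(int)
m=((f[...,1]>f[...,0]+3)&(f[...,1]>185)&(f[...,1]>=f[...,2])).astype(np.uint8)
ct=max(cv2.findContours(m,0,1)[0],key=cv2.contourArea)
e=cv2.fitEllipse(ct);print(e,'crop',(np.array(e[0])+.5)*4.5)
B=onz(w,[[e[0][0]+50,e[0][1]+120]],.07)[0]
print(V.round(4),B.round(4))
yb=V[3]-V[4];yb[2]=0;yb/=np.linalg.norm(yb);print('yb angle',np.degrees(np.arctan2(yb[1],yb[0]))-90)
for A in (V,):
    d=np.array([yb[1],-yb[0],0]);v=B-A[0];print('rel apex along',v@d,'lat',v@yb,'tips mid lat',((A[1]+A[2])/2-A[0])@yb,'tips to faces lat',(B-(A[1]+A[2])/2)@yb)
s=cam('scene')
k=lambda x,y:[(x+.5)/6-.5+285,(y+.5)/6-.5+295]
A=onz(s,[k(328,262),k(66,213),k(428,443)],.05);B=onz(s,[k(411,126)],.07)[0]
yb=A[2]-A[1];yb/=np.linalg.norm(yb);d=np.array([yb[1],-yb[0],0]);print('scene',A.round(4),B.round(4),np.degrees(np.arctan2(yb[1],yb[0]))-90,(B-A[0])@d,(B-A[0])@yb, 'rel back-edge mid lat',(B-(A[1]+A[2])/2)@yb)
E
```

```text
((63.84720993041992, 73.25493621826172), (35.82023239135742, 44.17812728881836), 42.199825286865234) crop [289.56244469 331.89721298]
[[0.6542 0.1039 0.05  ]
 [0.609  0.1386 0.05  ]
 [0.6203 0.0585 0.05  ]
 [0.6845 0.1784 0.05  ]
 [0.7047 0.042  0.05  ]] [0.6177 0.1006 0.07  ]
yb angle 8.438890963973833
rel apex along -0.036596071538565825 lat 0.002042324641343614 tips mid lat 0.00048500252151446036 tips to faces lat 0.0015573221198291536
scene [[0.661  0.1135 0.05  ]
 [0.7053 0.0473 0.05  ]
 [0.6859 0.1802 0.05  ]] [0.6188 0.1038 0.07  ] 8.314037164323707 -0.04319600299810157 -0.0034993097992644757 rel back-edge mid lat 0.001277879428489403
```

Three views put the bar 1.3–2 mm left of the V's middle, although the final push force looked two-sided. There is plenty of time, so I'll re-press it straight along the V's middle line with shut fingers, which leave it free to centre. If it moves, I'll squeeze the trigger again so the order holds.

{"api": "jog_arm", "payload": {"steps": [{"grip": 0.0,"delta_pos": [-0.02,0.03,0],"rot": [-1.28,8.65,0]},{"grip": 0.0,"delta_pos": [-0.02,0.03,0],"rot": [-1.28,8.65,0]},{"grip": 0.0,"delta_pos": [-0.02,0.03,0],"rot": [-1.28,8.65,0]},{"grip": 0.0,"delta_pos": [-0.02,0.03,0],"rot": [-1.28,8.65,0]},{"grip": 0.0,"delta_pos": [0,0.01,0],"rot": [0,0,10]},{"grip": 0.0,"delta_pos": [0.012,0.01,-0.012],"rot": [0,0,10]},{"grip": 0.0,"delta_pos": [0.012,0.01,-0.012],"rot": [0,0,10]},{"grip": 0.0,"delta_pos": [0.012,0.01,-0.012],"rot": [0,0,10]}]}}

```text
clock: 18.55
ee_pos: [0.4676, 0.0302, 0.2218]
ee_rot: [-0.012, 0.91, 0.414, 0.015]
wrist_force: [0.5, -0.1, 0.4]
finger_gap: 0.131
```

{"api": "jog_arm", "payload": {"steps": [{"grip": 0.0,"delta_pos": [0.012,0.01,-0.012],"rot": [0,0,10]},{"grip": 0.0,"delta_pos": [0.012,0.01,-0.012],"rot": [0,0,10]},{"grip": 0.0,"delta_pos": [0.012,0.01,-0.012],"rot": [0,0,10]},{"grip": 0.0,"delta_pos": [0.012,0.01,-0.012],"rot": [0,0,10]},{"grip": 0.0,"delta_pos": [0.012,0.01,-0.012],"rot": [0,0,10]},{"grip": 0.0,"delta_pos": [0,0,0],"rot": [0,0,0]}]}}

```text
clock: 19.3
ee_pos: [0.5273, 0.0802, 0.1612]
ee_rot: [-0.018, 0.653, 0.757, 0.008]
wrist_force: [0.2, -0.6, 0.4]
finger_gap: 0.004
```

```bash
cat > corr2.py <<'E'
from h import *
d=np.array([.989,.146,0]);l=np.array([-.146,.989,0])
Rt=np.c_[np.cross(d,[0,0,-1]),d,[0,0,-1]]
def corr(back,z):
    s=readout.sense();Rc=R.from_quat(s['ee_rot'],scalar_first=True)
    T=np.array([.6162,.1006,z])-back*d
    print(s['clock'],s['ee_pos'].round(4),'dpos',(T-s['ee_pos']).round(4),'rot',np.degrees((R.from_matrix(Rt)*Rc.inv()).as_rotvec()).round(2),'q',s['joint_pos'].round(2),'F',s['wrist_force'].round(1),s['finger_gap'])
E
python3 -c "
from corr2 import *
corr(.075,.14)"
```

```text
19.3 [0.5273 0.0802 0.1612] dpos [ 0.0148  0.0094 -0.0212] rot [-2.06 -0.98 -0.11] q [-0.    0.34  1.72  0.04  1.1  -0.17] F [ 0.2 -0.6  0.4] 0.004190039362228529
```

{"api": "jog_arm", "payload": {"steps": [{"grip": 0.0,"delta_pos": [0.0145,0.0094,-0.021],"rot": [-2.1,-1.0,0]},{"grip": 0.0,"delta_pos": [0,0,-0.04],"rot": [0,0,0]},{"grip": 0.0,"delta_pos": [0,0,-0.04],"rot": [0,0,0]},{"grip": 0.0,"delta_pos": [0,0,-0.03],"rot": [0,0,0]},{"grip": 0.0,"delta_pos": [0,0,0],"rot": [0,0,0]}]}}

```text
clock: 19.92
ee_pos: [0.5394, 0.0887, 0.0299]
ee_rot: [-0.001, 0.654, 0.757, -0.001]
wrist_force: [0.4, -0.1, 0.5]
finger_gap: 0.003
```

```bash
python3 - <<'E'
from corr2 import *
corr(.039,.03)
c=cam('scene')
a=cv2.resize(c['frame'][190:400,230:490],None,fx=2.8,fy=2.8,interpolation=cv2.INTER_CUBIC)
cv2.imwrite('pics/s16.png',a[:,:,::-1])
E
```

```text
19.925 [0.5394 0.0887 0.0299] dpos [0.0382 0.0062 0.0001] rot [ 0.07 -0.15  0.04] q [ 0.04  0.53  1.81 -0.    0.8  -0.11] F [ 0.4 -0.1  0.5] 0.0030862055892583217
```

View pics/s16.png

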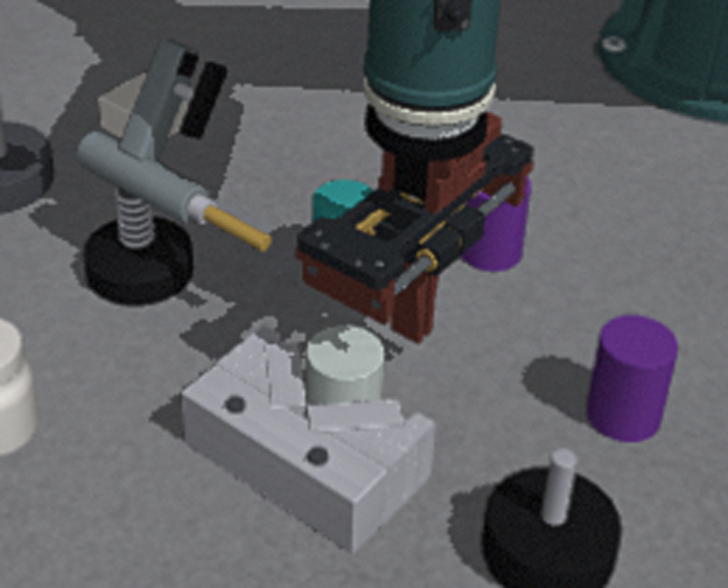

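{"api": "jog_arm", "payload": {"steps": [{"grip": 0.0,"delta_pos": [0.01,0.0017,0],"rot": [0,0,0]},{"grip": 0.0,"delta_pos": [0.01,0.0017,0],"rot": [0,0,0]},{"grip": 0.0,"delta_pos": [0.006,0.001,0],"rot": [0,0,0]},{"grip": 0.0,"delta_pos": [0.003,0.0005,0],"rot": [0,0,0]},{"grip": 0.0,"delta_pos": [0,0,0],"rot": [0,0,0]}]}}

```text
clock: 20.6
ee_pos: [0.5708, 0.0941, 0.0313]
ee_rot: [0.001, 0.652, 0.758, 0.0]
wrist_force: [0.0, -0.1, -0.4]
finger_gap: 0.006
```

{"api": "jog_arm", "payload": {"steps": [{"grip": 0.0,"delta_pos": [0.003,0.0005,0],"rot": [0,0,0]},{"grip": 0.0,"delta_pos": [0,0,0],"rot": [0,0,0]}]}}

```text
clock: 20.85
ee_pos: [0.5738, 0.0945, 0.0313]
ee_rot: [0.001, 0.652, 0.758, 0.0]
wrist_force: [-0.1, -0.4, 0.7]
finger_gap: 0.008
```

{"api": "jog_arm", "payload": {"steps": [{"grip": 0.0,"delta_pos": [0.003,0.0005,0],"rot": [0,0,0]},{"grip": 0.0,"delta_pos": [0,0,0],"rot": [0,0,0]}]}}

```text
clock: 21.1
ee_pos: [0.577, 0.095, 0.0313]
ee_rot: [0.001, 0.652, 0.758, 0.0]
wrist_force: [0.1, 0.3, 0.7]
finger_gap: 0.001
```

{"api": "jog_arm", "payload": {"steps": [{"grip": 0.0,"delta_pos": [0.002,0.0003,0],"rot": [0,0,0]},{"grip": 0.0,"delta_pos": [0,0,0],"rot": [0,0,0]}]}}

```text
clock: 21.35
ee_pos: [0.5789, 0.0953, 0.0313]
ee_rot: [0.001, 0.652, 0.758, 0.0]
wrist_force: [0.1, -0.5, -0.6]
finger_gap: 0.005
```

{"api": "jog_arm", "payload": {"steps": [{"grip": 0.0,"delta_pos": [0.002,0.0003,0],"rot": [0,0,0]},{"grip": 0.0,"delta_pos": [0,0,0],"rot": [0,0,0]}]}}

```text
clock: 21.6
ee_pos: [0.5809, 0.0956, 0.0313]
ee_rot: [0.001, 0.652, 0.758, 0.0]
wrist_force: [0.0, 0.2, 0.3]
finger_gap: 0.007
```

{"api": "jog_arm", "payload": {"steps": [{"grip": 0.0,"delta_pos": [0.002,0.0003,0],"rot": [0,0,0]},{"grip": 0.0,"delta_pos": [0,0,0],"rot": [0,0,0]}]}}

```text
clock: 21.85
ee_pos: [0.5815, 0.0957, 0.0311]
ee_rot: [0.0, 0.652, 0.758, -0.001]
wrist_force: [-2.7, -1.5, 2.8]
finger_gap: 0.006
```

{"api": "jog_arm", "payload": {"steps": [{"grip": 0.0,"delta_pos": [0.002,0.0003,0],"rot": [0,0,0]},{"grip": 0.0,"delta_pos": [0,0,0],"rot": [0,0,0]}]}}

```text
clock: 22.1
ee_pos: [0.5817, 0.0958, 0.0311]
ee_rot: [-0.001, 0.652, 0.758, -0.002]
wrist_force: [-8.5, -2.6, 8.6]
finger_gap: 0.002
```

{"api": "jog_arm", "payload": {"steps": [{"grip": 0.0,"delta_pos": [0.002,0.0003,0],"rot": [0,0,0]},{"grip": 0.0,"delta_pos": [0,0,0],"rot": [0,0,0]}]}}

```text
clock: 22.35
ee_pos: [0.5818, 0.0957, 0.0311]
ee_rot: [-0.002, 0.652, 0.758, -0.003]
wrist_force: [-12.8, -3.6, 11.9]
finger_gap: 0.007
```

{"api": "jog_arm", "payload": {"steps": [{"grip": 0.0,"delta_pos": [0.002,0.0003,0],"rot": [0,0,0]},{"grip": 0.0,"delta_pos": [0,0,0],"rot": [0,0,0]}]}}

```text
clock: 22.6
ee_pos: [0.5818, 0.0955, 0.0311]
ee_rot: [-0.003, 0.652, 0.758, -0.004]
wrist_force: [-15.9, -6.6, 17.2]
finger_gap: 0.005
```

```bash
python3 - <<'E'
from corr2 import *
corr(.039,.03)
c=cam('scene')
a=cv2.resize(c['frame'][190:400,230:490],None,fx=2.8,fy=2.8,interpolation=cv2.INTER_CUBIC)
cv2.imwrite('pics/s17.png',a[:,:,::-1])
E
```

```text
22.6 [0.5818 0.0955 0.0311] dpos [-0.0042 -0.0006 -0.0011] rot [ 0.18 -0.58 -0.19] q [ 0.05  0.58  1.7  -0.    0.87 -0.1 ] F [-15.9  -6.6  17.2] 0.005155741692899232
```

View pics/s17.png

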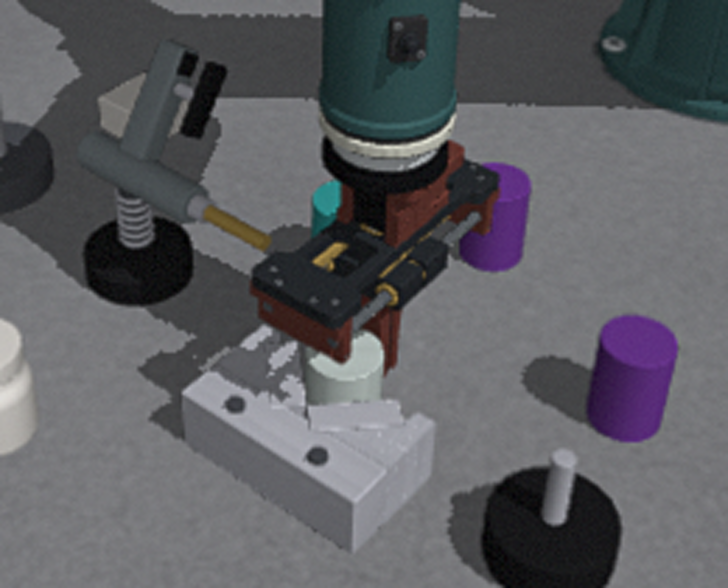

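Under this push the reaction leans to 22°, towards the left face. I'll ease the press and shift sideways (right) with friction, watching the lateral force.

{"api": "jog_arm", "payload": {"steps": [{"grip": 0.0,"delta_pos": [-0.005,-0.0007,0],"rot": [0,0,0]},{"grip": 0.0,"delta_pos": [0,0,0],"rot": [0,0,0]}]}}

```text
clock: 22.9
ee_pos: [0.5818, 0.0957, 0.0311]
ee_rot: [0.0, 0.652, 0.758, -0.001]
wrist_force: [-6.6, -2.5, 4.7]
finger_gap: 0.007
```

{"api": "jog_arm", "payload": {"steps": [{"grip": 0.0,"delta_pos": [0.0003,-0.002,0],"rot": [0,0,0]},{"grip": 0.0,"delta_pos": [0,0,0],"rot": [0,0,0]}]}}

```text
clock: 23.15
ee_pos: [0.583, 0.0939, 0.0312]
ee_rot: [0.0, 0.652, 0.758, -0.0]
wrist_force: [-6.1, -1.7, 4.9]
finger_gap: 0.008
```

{"api": "jog_arm", "payload": {"steps": [{"grip": 0.0,"delta_pos": [0.0003,-0.002,0],"rot": [0,0,0]},{"grip": 0.0,"delta_pos": [0,0,0],"rot": [0,0,0]}]}}

```text
clock: 23.4
ee_pos: [0.5835, 0.0924, 0.0311]
ee_rot: [0.0, 0.653, 0.758, -0.0]
wrist_force: [-4.5, 1.2, 3.4]
finger_gap: 0.006
```

The bar slid along the left face, forward and to the right, so it had been short of the right face. Now I'll press it home along the middle line.

{"api": "jog_arm", "payload": {"steps": [{"grip": 0.0,"delta_pos": [0.0003,-0.002,0],"rot": [0,0,0]},{"grip": 0.0,"delta_pos": [0,0,0],"rot": [0,0,0]}]}}

```text
clock: 23.65
ee_pos: [0.5831, 0.0906, 0.031]
ee_rot: [-0.0, 0.653, 0.758, -0.0]
wrist_force: [-6.0, 1.1, 3.6]
finger_gap: 0.003
```

{"api": "jog_arm", "payload": {"steps": [{"grip": 0.0,"delta_pos": [0.002,0.0003,0],"rot": [0,0,0]},{"grip": 0.0,"delta_pos": [0,0,0],"rot": [0,0,0]}]}}

```text
clock: 23.9
ee_pos: [0.5832, 0.0908, 0.031]
ee_rot: [-0.001, 0.652, 0.758, -0.002]
wrist_force: [-11.5, -0.8, 8.8]
finger_gap: 0.008
```

{"api": "jog_arm", "payload": {"steps": [{"grip": 0.0,"delta_pos": [0.002,0.0003,0],"rot": [0,0,0]},{"grip": 0.0,"delta_pos": [0,0,0],"rot": [0,0,0]}]}}

```text
clock: 24.15
ee_pos: [0.5833, 0.0911, 0.0309]
ee_rot: [-0.003, 0.652, 0.758, -0.003]
wrist_force: [-15.1, 0.6, 13.5]
finger_gap: 0.008
```

{"api": "jog_arm", "payload": {"steps": [{"grip": 0.0,"delta_pos": [-0.006,-0.001,0],"rot": [0,0,0]},{"grip": 0.0,"delta_pos": [-0.03,-0.0045,0],"rot": [0,0,0]},{"grip": 0.0,"delta_pos": [-0.05,-0.007,0.02],"rot": [0,0,0]},{"grip": 0.0,"delta_pos": [-0.04,-0.005,0.05],"rot": [0,0,0]},{"grip": 0.0,"delta_pos": [-0.02,-0.003,0.05],"rot": [0,0,0]},{"grip": 0.0,"delta_pos": [0,0,0],"rot": [0,0,0]}]}}

```text
clock: 24.9
ee_pos: [0.4465, 0.0703, 0.1535]
ee_rot: [0.005, 0.653, 0.758, 0.003]
wrist_force: [1.6, -0.1, -0.5]
finger_gap: 0.008
```

```bash
cat > bar.py <<'E'
from corr2 import *
def bar():
    t=cam('top')
    f=t['frame'];m=np.zeros(f.shape[:2],np.uint8);s=f[235:280,255:295].astype(int)
    m[235:280,255:295]=(s[...,1]>s[...,0]+3)&(s[...,1]>=s[...,2])&(s[...,1]>110)
    ct=max(cv2.findContours(m,0,1)[0],key=cv2.contourArea);M=cv2.moments(ct);c=[M['m10']/M['m00'],M['m01']/M['m00']]
    B=onz(t,[c],.07)[0]; v=B-np.array([.6508,.1057,.07]); print(c,cv2.boundingRect(ct),B.round(4),'along',v@d,'lat',v@l); return t
E
python3 - <<'E'
from bar import *
corr(.039,.03)
t=bar();save(t,'t18.png')
c=cam('scene');save(c,'s18.png')
f=c['frame'][295:390,285:395]
cv2.imwrite('pics/sb2.png',cv2.resize(f,None,fx=6,fy=6,interpolation=cv2.INTER_CUBIC)[:,:,::-1])
E
```

```text
24.9 [0.4465 0.0703 0.1535] dpos [ 0.1312  0.0246 -0.1235] rot [ 0.05  0.66 -0.14] q [ 0.    0.23  1.91 -0.    0.99 -0.14] F [ 1.6 -0.1 -0.5] 0.008293727394521949
[274.25784447476127, 255.60663938153704] (263, 245, 23, 22) [0.6167 0.1002 0.07  ] along -0.03448903171743572 lat -0.00043735295809684384
```

View pics/sb2.png

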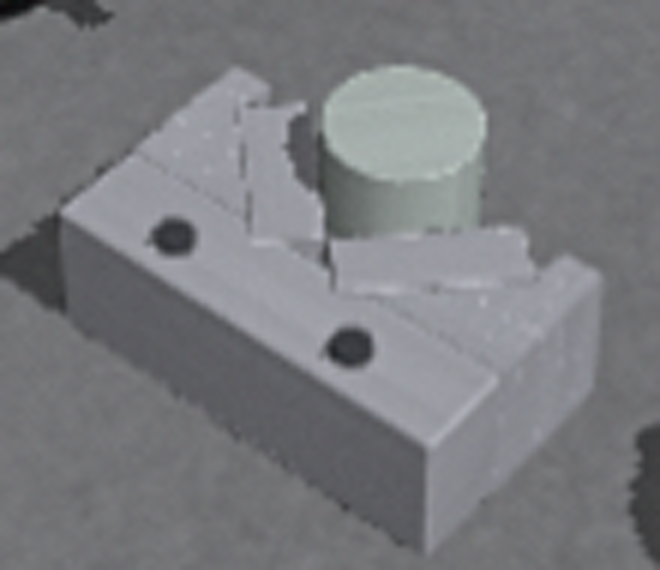

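View pics/t18.png

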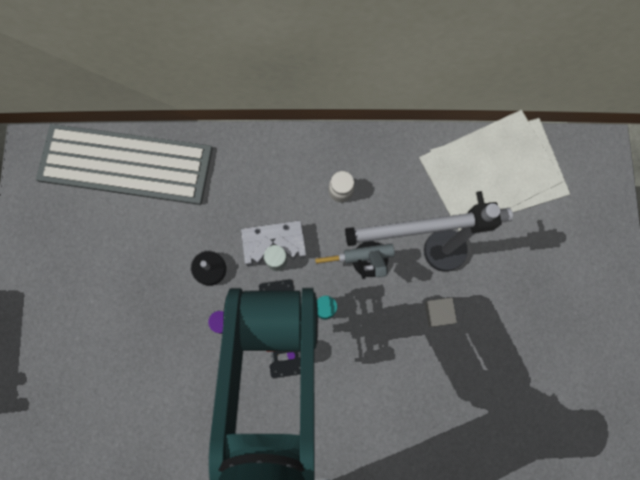

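The bar is now 34.5 mm from the apex (nominal 35) and 0.4 mm off the middle, so it rests on both faces. Since it moved about 2 mm after the first squeeze, I'll repeat the squeeze so the order holds.

{"api": "jog_arm", "payload": {"steps": [{"grip": 0.0878,"delta_pos": [-0.0023,-0.0084,0.0118],"rot": [0,0,-10]},{"grip": 0.0878,"delta_pos": [-0.0023,-0.0084,0.0118],"rot": [0,0,-10]},{"grip": 0.0878,"delta_pos": [-0.0023,-0.0084,0.0118],"rot": [0,0,-10]},{"grip": 0.0878,"delta_pos": [-0.0023,-0.0084,0.0118],"rot": [0,0,-10]},{"grip": 0.0878,"delta_pos": [-0.0023,-0.0084,0.0118],"rot": [0,0,-10]},{"grip": 0.0878,"delta_pos": [-0.0023,-0.0084,0.0118],"rot": [0,0,-10]},{"grip": 0.0878,"delta_pos": [-0.0023,-0.0084,0.0118],"rot": [0,0,-10]},{"grip": 0.0878,"delta_pos": [-0.0023,-0.0084,0.0118],"rot": [0,0,-10]}]}}

```text
clock: 26.0
ee_pos: [0.4259, 0.0028, 0.2431]
ee_rot: [0.001, 0.987, 0.158, -0.001]
wrist_force: [0.9, -0.5, 0.1]
finger_gap: 0.879
```

{"api": "jog_arm", "payload": {"steps": [{"grip": 0.0878,"delta_pos": [-0.0023,-0.0084,0.0118],"rot": [0,0,-10]},{"grip": 0.0878,"delta_pos": [0.01,-0.0307,0],"rot": [1.28,-8.65,0]},{"grip": 0.0878,"delta_pos": [0.015,-0.0307,0],"rot": [1.28,-8.65,0]},{"grip": 0.0878,"delta_pos": [0.02,-0.0307,0],"rot": [1.28,-8.65,0]},{"grip": 0.0878,"delta_pos": [0.02,-0.0307,0],"rot": [1.28,-8.65,0]},{"grip": 0.0878,"delta_pos": [0,0,0],"rot": [0,0,0]}]}}

```text
clock: 26.75
ee_pos: [0.4824, -0.1194, 0.2529]
ee_rot: [-0.025, 0.958, 0.07, 0.279]
wrist_force: [-0.2, -0.5, 0.3]
finger_gap: 1.0
```

```bash
python3 -c "
from corr import *
corr(.022,.13)"
```

```text
26.75 dpos [ 0.0348 -0.0052 -0.01  ] rot [-0.08 -2.55 -0.12] q [-0.72 -0.03  2.09  0.62  0.8   0.34] F [-0.2 -0.5  0.3] 0.9996622797193601
```

{"api": "jog_arm", "payload": {"steps": [{"grip": 0.0878,"delta_pos": [0.035,-0.0052,-0.01],"rot": [-0.1,-2.5,-0.1]},{"grip": 0.0878,"delta_pos": [0.0114,0.0017,-0.0164],"rot": [0,0,0]},{"grip": 0.0878,"delta_pos": [0.0114,0.0017,-0.0164],"rot": [0,0,0]},{"grip": 0.0878,"delta_pos": [0.0114,0.0017,-0.0164],"rot": [0,0,0]},{"grip": 0.0878,"delta_pos": [0.0114,0.0017,-0.0164],"rot": [0,0,0]},{"grip": 0.0878,"delta_pos": [0,0,0],"rot": [0,0,0]}]}}

```text
clock: 27.5
ee_pos: [0.5641, -0.1135, 0.1777]
ee_rot: [-0.023, 0.951, 0.074, 0.299]
wrist_force: [-0.8, 0.7, 0.2]
finger_gap: 1.001
```

```bash
python3 -c "
from corr import *
corr(.022,.0)
save(cam('wrist'),'w20.png')"
```

```text
27.5 dpos [ 0.0269 -0.0001 -0.0413] rot [ 0.05 -0.11 -0.52] q [-0.58  0.21  2.1   0.87  0.53  0.13] F [-0.8  0.7  0.2] 1.0007270437839255
```

View pics/w20.png

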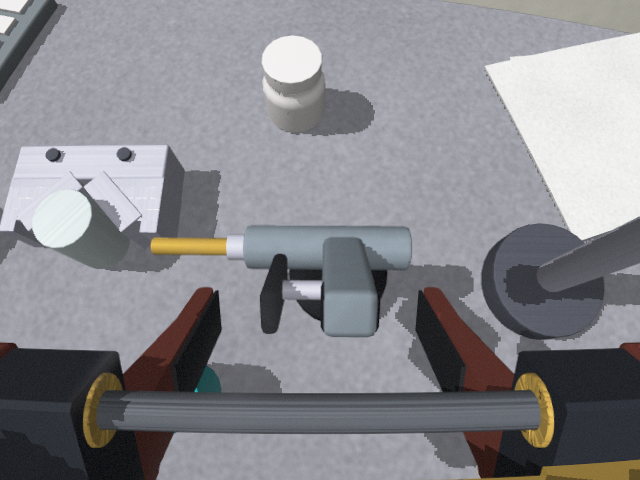

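The gun sits between the open fingers, trigger at x≈265 and grip back at x≈376. I'll go in with the small correction.

{"api": "jog_arm", "payload": {"steps": [{"grip": 0.0878,"delta_pos": [0.009,0,-0.0137],"rot": [0,0,-0.5]},{"grip": 0.0878,"delta_pos": [0.009,0,-0.0137],"rot": [0,0,0]},{"grip": 0.0878,"delta_pos": [0.009,0,-0.0137],"rot": [0,0,0]},{"grip": 0.0878,"delta_pos": [0,0,0],"rot": [0,0,0]}]}}

```text
clock: 28.05
ee_pos: [0.5911, -0.1149, 0.1383]
ee_rot: [-0.021, 0.951, 0.069, 0.3]
wrist_force: [0.6, -0.0, -0.7]
finger_gap: 1.003
```

```bash
python3 -c "
from corr import *
corr(.022,.0)"
```

```text
28.05 dpos [-0.0001  0.0012 -0.0018] rot [0.15 0.08 0.07] q [-0.54  0.31  2.09  1.03  0.44 -0.01] F [ 0.6 -0.  -0.7] 1.0026954423203591
```

{"api": "jog_arm", "payload": {"steps": [{"grip": 0.068,"delta_pos": [0,0.0012,-0.0018],"rot": [0,0,0]},{"grip": 0.06,"delta_pos": [0,0,0],"rot": [0,0,0]},{"grip": 0.056,"delta_pos": [0,0,0],"rot": [0,0,0]},{"grip": 0.053,"delta_pos": [0,0,0],"rot": [0,0,0]},{"grip": 0.048,"delta_pos": [0,-0.001,0],"rot": [0,0,0]},{"grip": 0.044,"delta_pos": [0,-0.001,0],"rot": [0,0,0]},{"grip": 0.04,"delta_pos": [0,-0.001,0],"rot": [0,0,0]},{"grip": 0.034,"delta_pos": [0,-0.001,0],"rot": [0,0,0]}], "force": 30}}

```text
clock: 29.05
ee_pos: [0.5914, -0.1193, 0.1368]
ee_rot: [-0.019, 0.951, 0.069, 0.301]
wrist_force: [5.3, -0.5, -4.0]
finger_gap: 0.432
```

{"api": "jog_arm", "payload": {"steps": [{"grip": 0.03,"delta_pos": [0,0,0],"rot": [0,0,0]},{"grip": 0.03,"delta_pos": [0,0,0],"rot": [0,0,0]},{"grip": 0.03,"delta_pos": [0,0,0],"rot": [0,0,0]},{"grip": 0.03,"delta_pos": [0,0,0],"rot": [0,0,0]}]}}

```text
clock: 29.55
ee_pos: [0.5914, -0.1193, 0.1368]
ee_rot: [-0.019, 0.951, 0.069, 0.301]
wrist_force: [4.5, -2.7, -4.6]
finger_gap: 0.435
```

```bash
python3 -c "
from corr import *
corr(.018,.0)
save(cam('wrist'),'w21.png')"
```

```text
29.55 dpos [ 0.0001  0.0017 -0.0004] rot [0.29 0.16 0.16] q [-0.55  0.32  2.09  1.04  0.44 -0.03] F [ 4.5 -2.7 -4.6] 0.43460408369684517
```

View pics/w21.png

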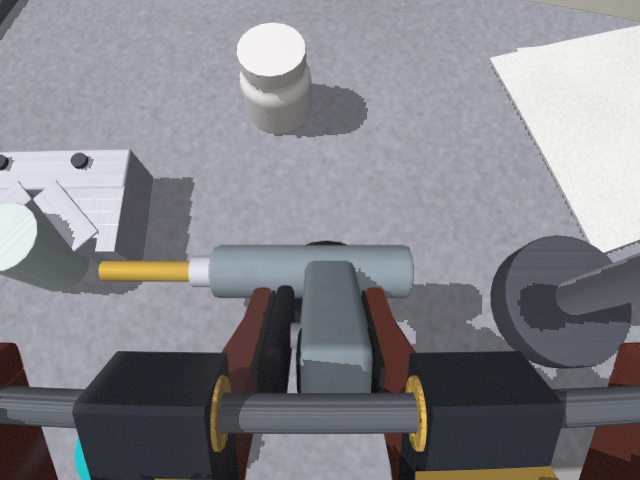

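The opening is 38.2 mm with the trigger fully home and the gun straight. I'll hold over a second more, then release.

{"api": "jog_arm", "payload": {"steps": [{"grip": 0.03,"delta_pos": [0,0,0],"rot": [0,0,0]},{"grip": 0.03,"delta_pos": [0,0,0],"rot": [0,0,0]},{"grip": 0.03,"delta_pos": [0,0,0],"rot": [0,0,0]},{"grip": 0.03,"delta_pos": [0,0,0],"rot": [0,0,0]},{"grip": 0.03,"delta_pos": [0,0,0],"rot": [0,0,0]},{"grip": 0.03,"delta_pos": [0,0,0],"rot": [0,0,0]},{"grip": 0.03,"delta_pos": [0,0,0],"rot": [0,0,0]},{"grip": 0.03,"delta_pos": [0,0,0],"rot": [0,0,0]}]}}

```text
clock: 30.6
ee_pos: [0.5914, -0.1192, 0.1368]
ee_rot: [-0.019, 0.951, 0.069, 0.301]
wrist_force: [4.8, -3.0, -5.2]
finger_gap: 0.43
```

{"api": "jog_arm", "payload": {"steps": [{"grip": 0.045,"delta_pos": [0,0.002,0],"rot": [0,0,0]},{"grip": 0.055,"delta_pos": [0,0.002,0],"rot": [0,0,0]},{"grip": 0.07,"delta_pos": [0,0.001,0],"rot": [0,0,0]},{"grip": 0.0878,"delta_pos": [0,0,0],"rot": [0,0,0]},{"grip": 0.0878,"delta_pos": [0,0,0],"rot": [0,0,0]},{"grip": 0.0878,"delta_pos": [0,0,0],"rot": [0,0,0]}]}}

```text
clock: 31.35
ee_pos: [0.5908, -0.1133, 0.1366]
ee_rot: [-0.02, 0.951, 0.069, 0.301]
wrist_force: [0.6, -0.3, -0.4]
finger_gap: 0.996
```

{"api": "jog_arm", "payload": {"steps": [{"grip": 0.0878,"delta_pos": [-0.0142,-0.002,0.0205],"rot": [0,0,0]},{"grip": 0.0878,"delta_pos": [-0.0142,-0.002,0.0205],"rot": [0,0,0]},{"grip": 0.0878,"delta_pos": [-0.0142,-0.002,0.0205],"rot": [0,0,0]},{"grip": 0.0878,"delta_pos": [-0.0142,-0.002,0.0205],"rot": [0,0,0]},{"grip": 0.0878,"delta_pos": [-0.0142,-0.002,0.0205],"rot": [0,0,0]},{"grip": 0.0878,"delta_pos": [-0.0142,-0.002,0.0205],"rot": [0,0,0]},{"grip": 0.0878,"delta_pos": [0,0,0],"rot": [0,0,0]},{"grip": 0.0878,"delta_pos": [0,0,0],"rot": [0,0,0]}]}}

```text
clock: 32.35
ee_pos: [0.5057, -0.1252, 0.2592]
ee_rot: [-0.02, 0.951, 0.069, 0.301]
wrist_force: [0.3, 0.4, -1.4]
finger_gap: 1.002
```

```bash
python3 - <<'E'
from bar import *
bar()
save(cam('wrist'),'w22.png')
c=cam('scene');save(c,'s22.png')
s=readout.sense();print(s['clock'],s['ee_pos'],s['wrist_force'])
E
```

```text
[274.2252621979024, 255.59325125398996] (263, 245, 23, 22) [0.6168 0.1003 0.07  ] along -0.034447790675959385 lat -0.00036865008081090293
32.5 [ 0.50561043 -0.12483266  0.25860283] [-0.61128852  0.44224545 -0.55898184]
```

View pics/w22.png

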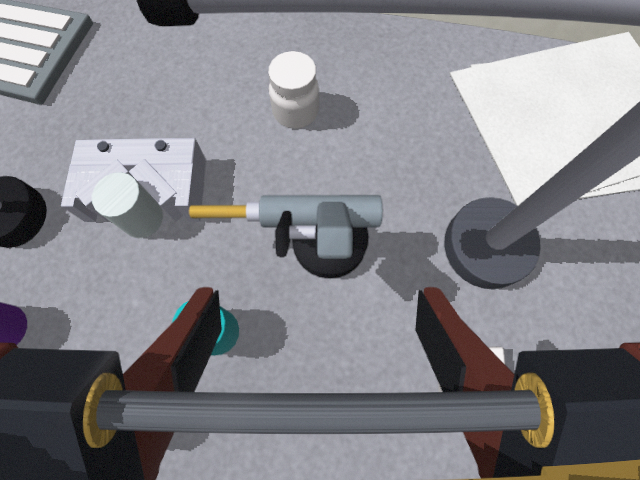

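View pics/s22.png

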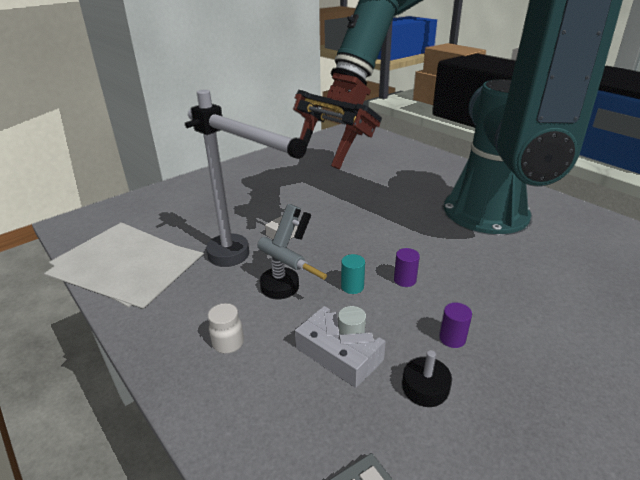

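The bar is seated (274,255.6 in the top view), the trigger is released and the gun upright. The other things stand where they were, and the robot touches nothing.

```bash
python3 -c "
from h import *
print(r.hand_in())"
```

```text
the job is handed in; nothing more can be done
None
```

The job is done and handed in at 32.5 s. The bar is seated in the V-block, and the trigger was squeezed through both stages, held and released.

- **Bar:** The first push left it about 2 mm left of the V's middle. I only noticed this after the first trigger squeeze. I pressed it home with shut fingers; it slid to the right until it met the other face. It last measured 34.4 mm from the apex (nominal 35) and 0.4 mm off the middle line, within camera accuracy.
- **Trigger:** Because the bar had moved after that squeeze, I squeezed the trigger again so the order was right. Both times the finger opening read about 38 mm, the fully squeezed value, and each hold lasted about 1.5 to 2 s. The trigger sprang back after each release.
- **Gun:** Its nozzle tip showed no visible shift under load, and the gun stood upright afterwards. I did not measure the post's lean directly.
- **Force reading that misled me:** On the first push the force looked as if both faces carried the bar, while the cameras showed it off centre. The cameras were right.
- **Surroundings:** The jar, magnetic base, sample box and look-alikes look unmoved in the last pictures. The robot was touching nothing at hand-in. The highest wrist force I saw was about 24 N.

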